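Sort the key rack into the divided tote

ROBOT

A 7-joint arm with a two-finger parallel gripper is mounted at the origin on a cart in front of the work surface, level with it; the furniture and walls round the work are solid. World frame = base frame: x ahead of the robot, y to its left, z up, the work surface at z = 0. Lengths are in m, angles in rad, forces in N, time in s.
With the tool pointing down it reaches from about 0.4 to 0.85 m from the base axis. Payload 10.4 kg.
Tool frame: the origin (TCP) lies midway between the tips of the shut fingers; the grasp point (between the pads) lies 19 mm behind it; y points along the fingers, x is the direction in which the jaws open and shut, and the axes are right-handed (so a half turn about y gives the same grasp; the last joint's range is limited). The gripper opens to 87 mm and grips with 3 to 60 N. Pads are 19 mm wide; open, the fingers measure 117 mm over their backs; the gripper's body (75 mm by 190 mm) begins 51 mm behind the grasp point.
Start: joints at [1.113, 0.332, -0.065, 1.46, 0.022, 1.35, -0.088], TCP at [0.263, -0.567, 0.223] pointing down, gripper open.
Joint ranges: [-2.6, 2.6], [-0.5, 2.12], [-1.47, 1.34], [0.16, 2.42], [-1.27, 4.41], [0.06, 2.06], [-2.6, 2.6]. Speed limits (rad/s): [2.22, 2.22, 2.79, 2.79, 3.14, 3.14, 3.14].

INTERFACE

Orientations are given as a unit quaternion [x, y, z, w].
In Python, from bench import * gives the robot as it stands.
- The arm moves only by the tool jog_arm, never from a script. Its argument "commands" is a list of rows, each an object with "translation": the shift along the world's x, y, z in mm, a list of three; "twist": the turn about the world's z in rad. A call has 1 to 20 rows; each row shifts and turns the commanded pose from where the row before left it; what a row does not reach is not made up. A row lasts 1/10 s, in which the tool goes at most 50 mm and 8.59 degrees, less where a joint would pass 70% of its speed; a pose out of reach is approached as far as the arm can. A call is refused whole if a number of a shift passes 50 or a number of a turn 0.15, either way. A call with a gripper value outside its range is refused whole. "grip" is the closure, from 0 (fully open) to 1 (shut), set as the call begins (left out, the last holds). The fingers move at their own pace and stop on an object; "grip_force" is the grip in N (left out, the last holds). Time passes only in rows, so rows that do not move let the fingers close. It gives the time, the measured TCP pose, the force and the opening at its end, in the units of the state.
- read_state(): the state, without advancing time (a new reading comes with each control period).
- camera(name): name is "scene" or "top" or "wrist"; returns a dict with "img" (420x560x3 uint8, red, green, blue), "fx", "fy", "cx", "cy" (pixels), "cam_to_world" (4x4, takes a point from camera to world coordinates). Camera axes: x right, y down, z forward; pixel columns grow to the right and rows downward; lengths in m; the calibration is good to about 2 mm. The wrist camera is an equidistant fisheye: a pixel r from the principal point sees the ray r / f radians off the axis. A picture is of the moment at which its call begins. There is no depth.
- close_job(): hands the job in, once; it reports no verdict.
The state is a dict: "time": time; "joint_positions": joint angles; "joint_vel": joint speeds; "joint_torque": joint torques, N m; "ee_pos": TCP position; "eef_rot": TCP orientation; "ft_force": force on the tool from outside, world axes, zero at the start; "torque": the same for the moment, N m; "width": finger opening in m.
Only numpy, scipy, OpenCV 4.12 (cv2) and the standard library are available. Lean on these libraries where they do the work, as an engineer would, in place of code of your own. Each camera call takes 0.05 s, during which the arm holds its last target.

TASK

Loosen the black knob on the grey key rack, pull its tray fully out, and sort the keys in it and the key and tins lying on the bench into the blue divided tote, each flat in a compartment of its own: white keys in the long ones, black keys in the short ones, round tins upright in the small ones. Then push the empty tray fully home and turn the knob back to lock it. Leave the roll of tape and the bottle behind the tote where they are.

Things in the scene. Friction and masses are not known exactly. Their poses are not given: they have to be found in the camera images.
- rack_mouth (a point): Middle of the front opening of the fixed grey key rack, on its tray's floor (8 above the bench). x points into the rack, y to its left, z up. Housing 156 deep (x 0 to +156), 166 wide, 36 high; the roof's underside is 32 above the bench, so keys leave only along -x. Draw a key straight along -x until all of it is out of the mouth: further back it lies between ribs 4 high.
- tray_floor (a point): Point on the tray's floor, in the middle lane at the mouth when closed; moves with the tray, axes as the rack's. Lanes at y = +50 and -50 (long, white keys) and 0 (short, a black key); some are empty. The keys' front ends are at x = -6 here and ride out with the tray: when it is fully out they stand 86 clear of the mouth, on bare flat floor, 28 or more apart. The floor reaches to x = -50.
- tray (a joint): The rack's aluminium tray: 0 fully home, 0.08 m fully pulled out (a stop at each end); it slides along the rack's -x with about 1.5 N of friction and stays where it is left. While the knob is locked a pin stops it after about 4 mm.
- tray_handle (a point): Centre of the red upright fin by which the tray is pulled: 34 long (rack x), 12 thick (rack y), 30 high, its top 38 above the bench. It stands beside the lanes on the tray's left front corner, 25 in front of the mouth when closed, and moves with the tray. Axes as the rack's.
- knob (a joint): The clamp knob on the rack's roof: 0 locked, 1.4 rad fully loosened; positive is counterclockwise seen from above. From about 0.9 rad on the pin is clear of the tray, beyond 1.0 rad counts as unlocked. It turns with about 0.04 N m of friction and stays where it is left. The pin can go down again only with the tray home.
- knob_grip (a point): Centre of the knob's grip bar, on the knob's vertical axis: bar 46 long (its x axis, turning with the knob; parallel to the rack's x at 0), 12 thick (y), 20 high, its top 65 above the bench. Under it lies a round base disc, its top 42 above the bench (46 within 16 of the axis). It stands on the roof 70 behind the mouth, 25 to the rack's left.
- white_1_mid (a point): Centre of a white piano key, 154 x 22 x 14 (x, y, z), 30 g, one straight bar; x along it (towards its narrow 16 mm long tail, 12 wide), z up as it lies. Starts in a long lane of the rack, tail inwards; may be absent.
- white_2_mid (a point): Another white piano key, the same; starts in the other long lane; may be absent.
- black_1_mid (a point): Centre of a black piano key, 106 x 10 x 16 (x, y, z), 30 g; x along it (towards its narrow 16 mm long tail, 6 wide), z up as it lies. Starts in the rack's short middle lane, tail inwards; may be absent.
- black_2_mid (a point): Another black piano key, the same; starts lying loose on the bench in front of the tote, roughly across it.
- long_1 (a point): Middle of a long compartment of the fixed blue tote, at the height where a key's underside rests (on cross rails, 12 above the bench). x along the compartment, z up. 168 long, 55 wide. The tote reaches from x = -90 to 90 and y = -31 to 186 here; its end walls (in x) are 28 high above the bench, side walls and dividers 18, that is 6 above the rails. A key fits either way round.
- long_2 (a point): The other long compartment, beside it, the same.
- short_1 (a point): Middle of one short compartment of the tote, at the height where a key rests (12 above the bench): 120 long (x), 47 wide, 18-high dividers.
- short_2 (a point): The other short compartment, the same, 48 wide.
- small_1 (a point): Middle of one small compartment of the tote (behind a short one), at the height of its floor (12 above the bench): 45 x 47, walls 18 high above the bench (6 above its floor), end wall 28.
- small_2 (a point): The other small compartment, the same, 45 x 48.
- tin_1_mid (a point): Centre of a small round tin with a grey lid, 36 across, 18 high, 80 g; its z is its axis. Starts upright on the bench in front of the tote; may be absent.
- tin_2_mid (a point): Another tin, the same; may be absent.
- tape: Roll of black tape, 62 across, 19 high, bystander behind the tote; origin at its underside.
- glue_bottle: Small white bottle with red cap lying down, 37 x 98 x 37, bystander behind the tote; origin at its underside.
Not all that is in view belongs to the job. Leave any orange or yellow look-alike of the part that bears tin_1_mid alone.

How it is judged:
On the way, in this order (a step that is already met when the one before it is completed fails the run):
1. the knob is unlocked (beyond 1.0 rad) (value of joint knob above 1 rad), for 0.2 s.
2. the tray is pulled out (beyond 70 mm) (value of joint tray above 0.07 m), for 0.2 s.
At the end, for the whole second after the job is handed in: White keys in long, black in short compartments, one each: centre within 10 mm lengthwise, 18 mm sideways of its middle, low, along it within 0.25 rad; tins upright within 12 mm of the middle of small ones; all at rest; tray home within 4 mm, knob below 0.2 rad ((((x of white_1_mid in the frame of long_1 between -0.01 and 0.01 m and y of white_1_mid in the frame of long_1 between -0.018 and 0.018 m and z of white_1_mid in the frame of long_1 below 0.014 m and angle between the x axis of white_1_mid and the x axis of long_1, either way round below 0.25 rad) and (x of white_2_mid in the frame of long_2 between -0.01 and 0.01 m and y of white_2_mid in the frame of long_2 between -0.018 and 0.018 m and z of white_2_mid in the frame of long_2 below 0.014 m and angle between the x axis of white_2_mid and the x axis of long_2, either way round below 0.25 rad)) or ((x of white_1_mid in the frame of long_2 between -0.01 and 0.01 m and y of white_1_mid in the frame of long_2 between -0.018 and 0.018 m and z of white_1_mid in the frame of long_2 below 0.014 m and angle between the x axis of white_1_mid and the x axis of long_2, either way round below 0.25 rad) and (x of white_2_mid in the frame of long_1 between -0.01 and 0.01 m and y of white_2_mid in the frame of long_1 between -0.018 and 0.018 m and z of white_2_mid in the frame of long_1 below 0.014 m and angle between the x axis of white_2_mid and the x axis of long_1, either way round below 0.25 rad))) and (((x of black_1_mid in the frame of short_1 between -0.01 and 0.01 m and y of black_1_mid in the frame of short_1 between -0.018 and 0.018 m and z of black_1_mid in the frame of short_1 below 0.014 m and angle between the x axis of black_1_mid and the x axis of short_1, either way round below 0.25 rad) and (x of black_2_mid in the frame of short_2 between -0.01 and 0.01 m and y of black_2_mid in the frame of short_2 between -0.018 and 0.018 m and z of black_2_mid in the frame of short_2 below 0.014 m and angle between the x axis of black_2_mid and the x axis of short_2, either way round below 0.25 rad)) or ((x of black_1_mid in the frame of short_2 between -0.01 and 0.01 m and y of black_1_mid in the frame of short_2 between -0.018 and 0.018 m and z of black_1_mid in the frame of short_2 below 0.014 m and angle between the x axis of black_1_mid and the x axis of short_2, either way round below 0.25 rad) and (x of black_2_mid in the frame of short_1 between -0.01 and 0.01 m and y of black_2_mid in the frame of short_1 between -0.018 and 0.018 m and z of black_2_mid in the frame of short_1 below 0.014 m and angle between the x axis of black_2_mid and the x axis of short_1, either way round below 0.25 rad))) and (((horizontal distance between tin_1_mid and small_1 below 0.012 m and z of tin_1_mid in the frame of small_1 below 0.013 m and angle between tin_1_mid's own z axis and vertical below 0.15 rad) and (horizontal distance between tin_2_mid and small_2 below 0.012 m and z of tin_2_mid in the frame of small_2 below 0.013 m and angle between tin_2_mid's own z axis and vertical below 0.15 rad)) or ((horizontal distance between tin_1_mid and small_2 below 0.012 m and z of tin_1_mid in the frame of small_2 below 0.013 m and angle between tin_1_mid's own z axis and vertical below 0.15 rad) and (horizontal distance between tin_2_mid and small_1 below 0.012 m and z of tin_2_mid in the frame of small_1 below 0.013 m and angle between tin_2_mid's own z axis and vertical below 0.15 rad))) and linear speed of each of white_1, white_2, black_1, black_2, tin_1, tin_2 below 0.02 m/s and value of joint tray below 0.004 m and value of joint knob below 0.2 rad); the robot touches nothing.
It fails at once if the tape is pushed more than 30 mm aside (distance of tape from where it was at the start of the episode above 0.03 m).
It fails at once if the glue bottle is pushed more than 30 mm aside (distance of glue_bottle from where it was at the start of the episode above 0.03 m).
Of white_1, white_2, black_1 only 2 to 3 are there at a start; the rules pass over those that are not, and their reading is None.
Of tin_1, tin_2 only 1 to 2 are there at a start; the rules pass over those that are not, and their reading is None.
At some moment in a run one of tin_1, tin_2 may be knocked a few centimetres aside while the robot is not near it.
Once in a run the grip may slacken for a moment while it holds something.
It also fails if it takes over 208 s, if anything falls off the work surface, if the arm or the gripper's body presses on something with over 40 N, if the wrist force passes 120 N, or if a joint passes its speed limit or range.

## Working session

There is one attempt and no reset: what is moved stays moved. The work goes in short steps, Python scripts to look and compute and a tool call to move; the robot and the scene stay as the last step left them, time stands still between calls to the robot, and variables do not carry over. Pictures are saved under pics/ and viewed, and the job is handed in when it is done.

Besides the shell and the picture viewer there is one more tool, called after "Call:" as name([rows], argument=value, ...), one row to a line, values as JSON. jog_arm: Moves the arm, as the interface text tells. Its arguments: {"type":"object","properties":{"commands":{"type":"array"},"grip":{"type":"number"},"grip_force":{"type":"number"}},"required":["commands"]}

```bash
mkdir -p pics; ls; python3 - <<'E'
from bench import *
import cv2
s=read_state(); print(s)
for n in ["scene","top","wrist"]:
    c=camera(n); cv2.imwrite(f"pics/{n}0.png",c["img"][:,:,::-1]); print(n,c["fx"],c["fy"],c["cx"],c["cy"]); print(c["cam_to_world"])
E
```

```text
pics
{'time': 0.0, 'joint_positions': array([ 1.11339122,  0.33286727, -0.0647148 ,  1.46091988,  0.02161334,
        1.34991265, -0.08847933]), 'joint_vel': array([-7.19304946e-04,  3.88875713e-04, -9.13875677e-04,  8.85950085e-04,
       -3.06884292e-04,  9.70300946e-05,  1.03422167e-03]), 'joint_torque': array([-5.83087531e-04, -6.23257041e+01,  2.40964594e-02, -3.89898634e+01,
       -6.13971404e-02,  3.97948804e-02,  8.20485388e-05]), 'ee_pos': array([ 0.26310842, -0.56649857,  0.2217671 ]), 'eef_rot': array([-0.59584238,  0.38080002, -0.37993209,  0.59633448]), 'ft_force': array([ 0.27934147, -0.61896261,  0.87797074]), 'torque': array([-0.00682262,  0.05523182,  0.04124367]), 'width': 0.08705137454426422}
scene 387.5245867349788 387.5245867349788 276.93148457475235 211.31642914112035
[[ 0.81037146 -0.29987479  0.5033619   0.08487968]
 [-0.58590187 -0.42080348  0.69256294 -0.57118512]
 [ 0.00413428 -0.85615392 -0.51670433  0.51076231]
 [ 0.          0.          0.          1.        ]]
top 409.2680404862117 409.2680404862117 280.5664499458696 209.02345141343125
[[ 0.01209843 -0.98223036  0.18728897  0.34044374]
 [-0.99985259 -0.00960136  0.01423413  0.04056395]
 [-0.01218297 -0.18743357 -0.98220173  0.89651105]
 [ 0.          0.          0.          1.        ]]
wrist 325.19226210127806 325.19226210127806 283.1617060107687 201.54598787793537
[[ 4.20663299e-01 -8.66303873e-01 -2.69369614e-01  3.38021763e-01]
 [-9.07216442e-01 -4.01969432e-01 -1.24011709e-01 -5.31965922e-01]
 [-8.46527005e-04  2.96543717e-01 -9.55018904e-01  3.84765667e-01]
 [ 0.00000000e+00  0.00000000e+00  0.00000000e+00  1.00000000e+00]]
```

View pics/top0.png

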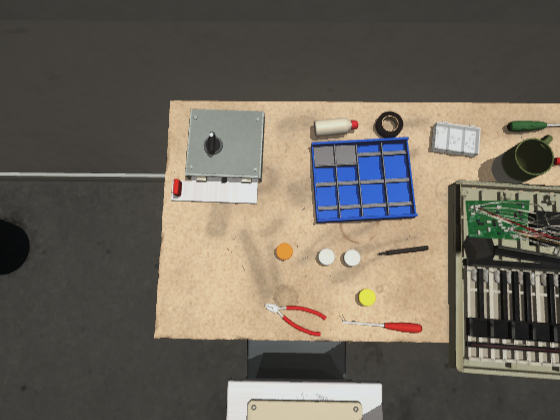

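View pics/scene0.png

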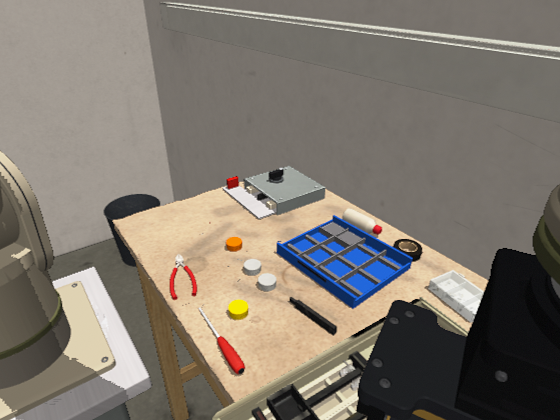

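View pics/wrist0.png

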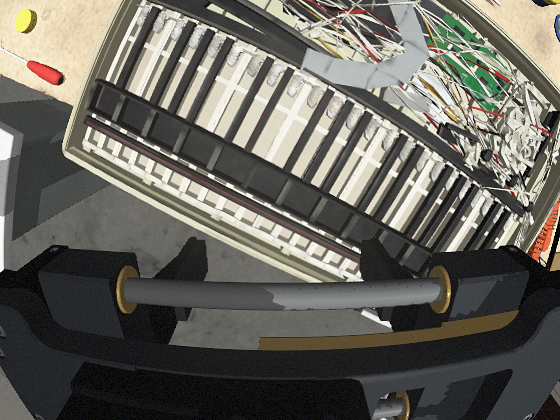

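```bash
cat > h.py <<'E'
from bench import *
import numpy as np, cv2
def ray(c,u,v):
    R=c["cam_to_world"][:3,:3];o=c["cam_to_world"][:3,3]
    d=np.array([(u-c["cx"])/c["fx"],(v-c["cy"])/c["fy"],1.0]); return o,R@d
def rayf(c,u,v):
    R=c["cam_to_world"][:3,:3];o=c["cam_to_world"][:3,3]
    a=np.array([u-c["cx"],v-c["cy"]]);r=np.hypot(*a);th=r/c["fx"]
    d=np.array([*(a/max(r,1e-9)*np.sin(th)),np.cos(th)]);return o,R@d
def pt(c,u,v,z,fish=False):
    o,d=(rayf if fish else ray)(c,u,v); t=(z-o[2])/d[2]; return o+t*d
def proj(c,p,fish=False):
    T=np.linalg.inv(c["cam_to_world"]);q=T[:3,:3]@np.asarray(p)+T[:3,3]
    if fish:
        r=np.hypot(q[0],q[1]);th=np.arctan2(r,q[2]);return c["cx"]+c["fx"]*th*q[0]/r,c["cy"]+c["fy"]*th*q[1]/r
    return c["cx"]+c["fx"]*q[0]/q[2],c["cy"]+c["fy"]*q[1]/q[2]
def crop(img,x0,y0,x1,y1,s,name):
    cv2.imwrite(name,cv2.resize(img[y0:y1,x0:x1,::-1],None,fx=s,fy=s,interpolation=cv2.INTER_CUBIC))
E
python3 - <<'E'
from h import *
c=camera("top"); im=c["img"]; np.save("top0.npy",im)
crop(im,165,95,275,215,5,"pics/rack.png")
crop(im,305,125,425,230,6,"pics/tote.png")
crop(im,265,230,445,310,4,"pics/bench.png")
for n,u,v,z in [("tinA",326,257,.018),("tinB",352,258,.018),("key",404,250,.016),("tote",362,180,.018),("knob",212,143,.065),("handle",177,187,.038)]:
    print(n,pt(c,u,v,z))
E
```

```text
tinA [ 0.40465056 -0.04495804  0.018     ]
tinB [ 0.40314843 -0.10030115  0.018     ]
key [ 0.42159826 -0.21209564  0.016     ]
tote [ 0.57501113 -0.1258791   0.018     ]
knob [0.64131407 0.20100828 0.065     ]
handle [0.5504866  0.27779061 0.038     ]
```

View pics/rack.png

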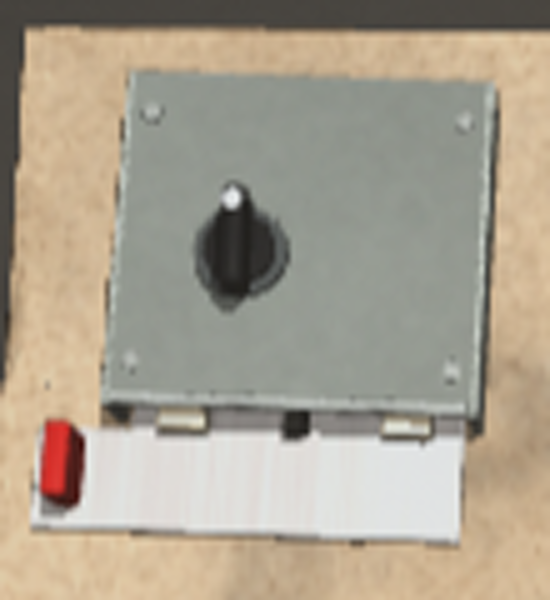

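View pics/tote.png

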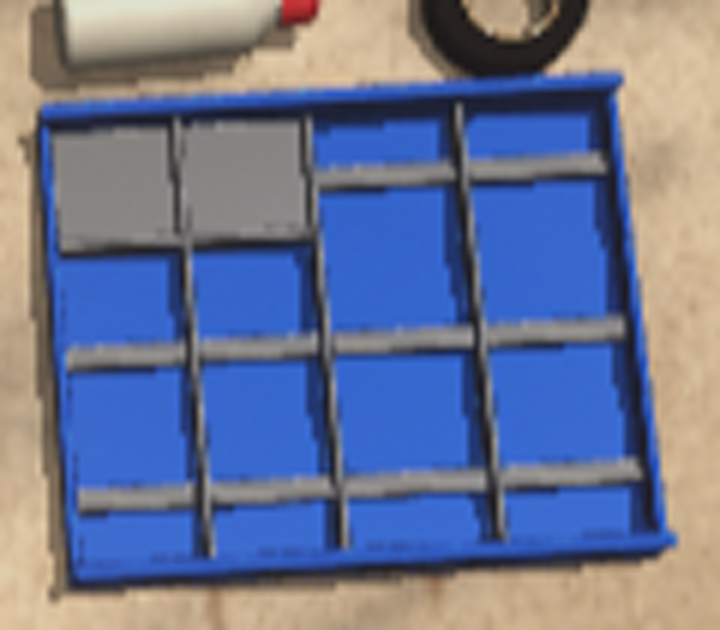

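View pics/bench.png

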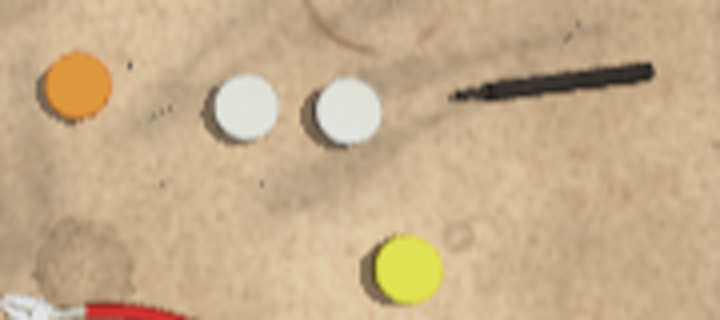

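```bash
cat > fit.py <<'E'
from h import *
from scipy.optimize import least_squares
c=camera("top")
def P(T,p):
    x,y,a=T; ca,sa=np.cos(a),np.sin(a); return np.array([x+ca*p[0]-sa*p[1],y+sa*p[0]+ca*p[1],p[2]])
def fit(pairs,x0):
    f=lambda T:np.concatenate([np.array(proj(c,P(T,p)))-uv for p,uv in pairs])
    r=least_squares(f,x0); return r.x,r.fun.reshape(-1,2)
def cr(u,v,s,x0,y0): return np.array([(u+.5)/s-.5+x0,(v+.5)/s-.5+y0])
t=lambda u,v:cr(u,v,6,305,125)
m=1e-3
tp=[((90*m,-31*m,28*m),t(620,78)),((90*m,186*m,28*m),t(42,105)),((-90*m,-31*m,28*m),t(673,538)),((-90*m,186*m,28*m),t(74,572)),
((86.5*m,28.4*m,18*m),t(458,107)),((86.5*m,86*m,18*m),t(308,120)),((86.5*m,134.5*m,18*m),t(174,124))]
T,r=fit(tp,[.575,-.21,0]); print("tote long_1",T); print(r.round(2))
k=lambda u,v:cr(u,v,5,165,95)
# rack roof corners z=.036 ; rack frame mouth x 0
rp=[((0,83*m,36*m),k(105,405)),((0,-83*m,36*m),k(480,410)),((156*m,83*m,36*m),k(131,72)),((156*m,-83*m,36*m),k(495,85))]
R,r=fit(rp,[.58,.17,0]); print("rack",R); print(r.round(2))
im=c["img"].copy(); 
def draw(T,segs,x0,y0,x1,y1,s,name):
    b=cv2.resize(im[y0:y1,x0:x1,::-1],None,fx=s,fy=s,interpolation=cv2.INTER_CUBIC)
    for p,q in segs:
        a=[tuple(int(round((w-o+.5)*s-.5)) for w,o in zip(proj(c,P(T,np.array(z)*m)),(x0,y0))) for z in (p,q)]
        cv2.line(b,a[0],a[1],(0,255,255),1)
    cv2.imwrite(name,b)
segs=[]
for x in(-90,90): segs+=[((x,-31,28),(x,186,28))]
for y in(-31,186): segs+=[((-90,y,18),(90,y,18))]
for y in(28.4,86,134.5): segs+=[((-87,y,18),(87,y,18))]
segs+=[((37.5,86,18),(37.5,184,18))]
draw(T,segs,305,125,425,230,6,"pics/tfit.png")
segs=[((0,83,36),(0,-83,36)),((156,83,36),(156,-83,36)),((0,83,36),(156,83,36)),((0,-83,36),(156,-83,36)),
((47,25,65),(93,25,65)),((-42,66+0,38),(-8,66,38)),((-50,0,8),(-50,-70,8)),((-6,50,22),(-6,39,22)),((-6,50,22),(-6,61,22)),((-6,-39,22),(-6,-61,22)),((-6,-5,24),(-6,5,24))]
draw(R,segs,165,95,275,215,5,"pics/rfit.png")
E
python3 fit.py
```

```text
tote long_1 [ 0.58035808 -0.20428028  0.06294609]
[[ 0.49 -0.6 ]
 [-0.51  0.03]
 [ 0.85  2.31]
 [-0.4   1.91]
 [-0.04 -0.97]
 [-0.62 -1.79]
 [ 0.18 -1.32]]
rack [ 0.57490779  0.17907091 -0.01952187]
[[-0.46  0.08]
 [ 0.55  1.16]
 [-0.45 -0.28]
 [ 0.36 -1.08]]
```

View pics/tfit.png

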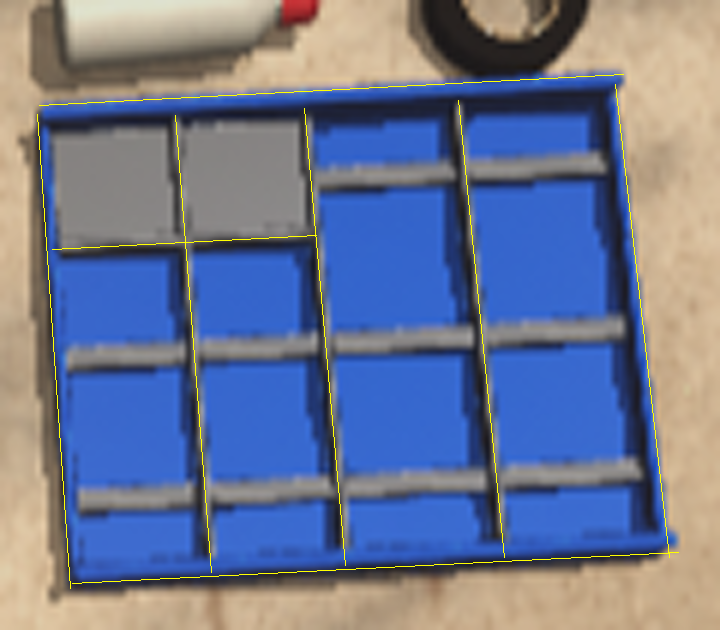

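View pics/rfit.png

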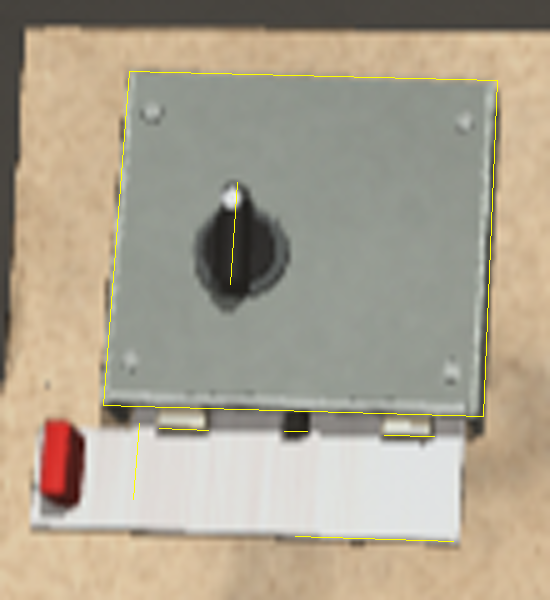

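```bash
cat >> h.py <<'E'
from scipy.spatial.transform import Rotation as Ro
def st():
    s=read_state();R=Ro.from_quat(s["eef_rot"]).as_matrix()
    print("t %.2f tcp %s yaw(jaw) %.3f down %s F %s w %.4f q %s"%(s["time"],(s["ee_pos"]*1000).round(1),np.arctan2(R[1,0],R[0,0]),R[:,1].round(3),s["ft_force"].round(1),s["width"],s["joint_positions"].round(2)));return s
E
python3 - <<'E'
from h import *
st()
T=(0.5804,-.2043,.0629);R=(.5749,.1791,-.0195)
def P(T,x,y):
    a=T[2];return (round(1000*(T[0]+np.cos(a)*x-np.sin(a)*y)),round(1000*(T[1]+np.sin(a)*x+np.cos(a)*y)))
print("knob",P(R,.07,.025),"handle",P(R,-.025,.098),"white+",P(R,-.006,.05),P(R,-.006,-.05))
for n,x,y in[("l1",0,0),("l2",0,.0572),("s1",-.024,.1100),("s2",-.024,.1592),("m1",.0615,.11),("m2",.0615,.1592)]: print(n,P(T,x,y))
E
```

```text
t 0.25 tcp [ 263.2 -566.7  222.2] yaw(jaw) -1.136 down [-0.     0.001 -1.   ] F [-0.6 -0.7  1.2] w 0.0874 q [ 1.11  0.33 -0.06  1.46  0.02  1.35 -0.09]
knob (645, 203) handle (552, 278) white+ (570, 229) (568, 129)
l1 (580, -204)
l2 (577, -147)
s1 (550, -96)
s2 (546, -47)
m1 (635, -91)
m2 (632, -42)
```

Call:
jog_arm([
  {"translation": [21, 42, 0], "twist": -0.025},
  {"translation": [21, 42, 0], "twist": -0.025},
  {"translation": [21, 42, 0], "twist": -0.025},
  {"translation": [21, 42, 0], "twist": -0.025},
  {"translation": [21, 42, 0], "twist": -0.025},
  {"translation": [21, 42, 0], "twist": -0.025},
  {"translation": [21, 42, 0], "twist": -0.025},
  {"translation": [21, 42, 0], "twist": -0.025},
  {"translation": [21, 42, 0], "twist": -0.025},
  {"translation": [21, 42, 0], "twist": -0.025},
  {"translation": [21, 42, 0], "twist": -0.025},
  {"translation": [21, 42, 0], "twist": -0.025},
  {"translation": [21, 42, 0], "twist": -0.025},
  {"translation": [21, 42, 0], "twist": -0.025},
  {"translation": [21, 42, 0], "twist": -0.025},
  {"translation": [21, 42, 0], "twist": -0.025},
  {"translation": [21, 42, 0], "twist": -0.025},
  {"translation": [21, 42, 0], "twist": -0.025},
  {"translation": [0, 0, 0], "twist": 0},
])

```text
time: 2.15
ee_pos: [0.6406, 0.1967, 0.2209]
eef_rot: [-0.498, 0.504, -0.5, 0.498]
ft_force: [-0.9, 0.4, -0.3]
width: 0.0872
```

```bash
python3 - <<'E'
from h import *
st()
c=camera("wrist"); cv2.imwrite("pics/w1.png",c["img"][:,:,::-1])
print(proj(c,(.645,.203,.065),True))
E
```

```text
t 2.15 tcp [640.6 196.7 220.9] yaw(jaw) -1.579 down [-0.003  0.004 -1.   ] F [-0.9  0.4 -0.3] w 0.0872 q [ 0.04  0.5  -0.59  1.3   0.27  1.42 -2.11]
(np.float64(277.750666705444), np.float64(181.42653232144752))
```

View pics/w1.png

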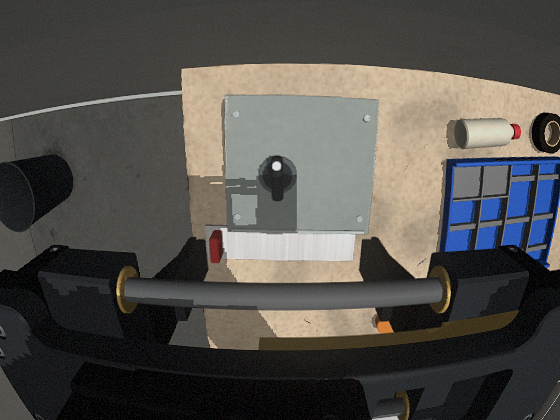

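```bash
python3 - <<'E'
from h import *
c=camera("wrist"); crop(c["img"],190,80,400,280,3.5,"pics/w1c.png")
for n,u,v,z in [("dot",277,165,.065),("c",277.7,181,.065)]: print(n,pt(c,u,v,z,True))
E
```

```text
dot [0.66197716 0.19967614 0.065     ]
c [0.64551998 0.19922179 0.065     ]
```

View pics/w1c.png

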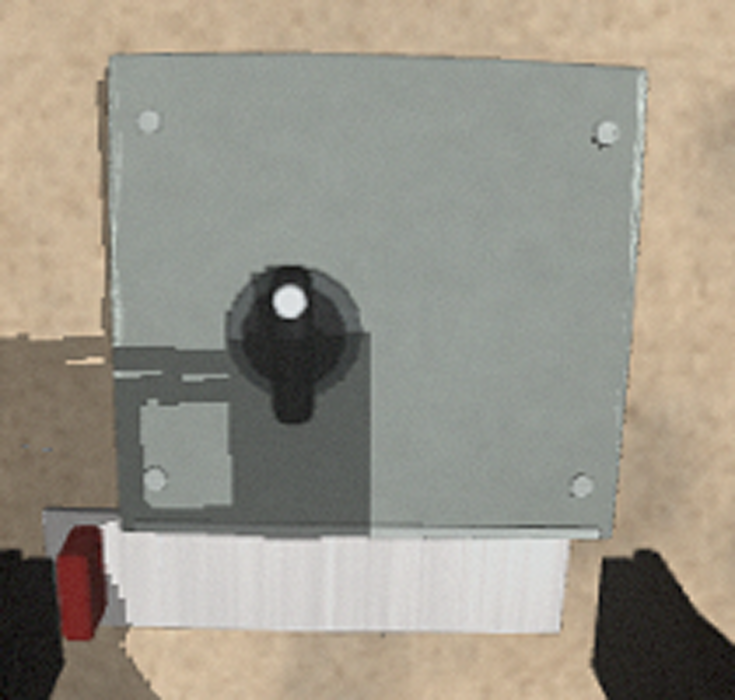

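Call:
jog_arm([
  {"translation": [3, 4, -30], "twist": -0.01},
  {"translation": [2, 3, -40], "twist": 0},
  {"translation": [0, 0, -40], "twist": 0},
  {"translation": [0, 0, -30], "twist": 0},
  {"translation": [0, 0, -20], "twist": 0},
  {"translation": [0, 0, -9], "twist": 0},
  {"translation": [0, 0, 0], "twist": 0},
  {"translation": [0, 0, 0], "twist": 0},
])

```text
time: 3.05
ee_pos: [0.6471, 0.1957, 0.0551]
eef_rot: [0.493, -0.506, 0.507, -0.494]
ft_force: [0.5, 0.7, 0.4]
width: 0.087
```

```bash
python3 - <<'E'
from h import *
st()
c=camera("wrist"); crop(c["img"],150,100,430,310,2.8,"pics/w2c.png")
E
```

```text
t 3.05 tcp [647.1 195.7  55.1] yaw(jaw) -1.597 down [ 0.002  0.    -1.   ] F [0.5 0.7 0.4] w 0.0870 q [ 0.02  0.63 -0.54  1.47  0.34  1.14 -2.18]
```

View pics/w2c.png

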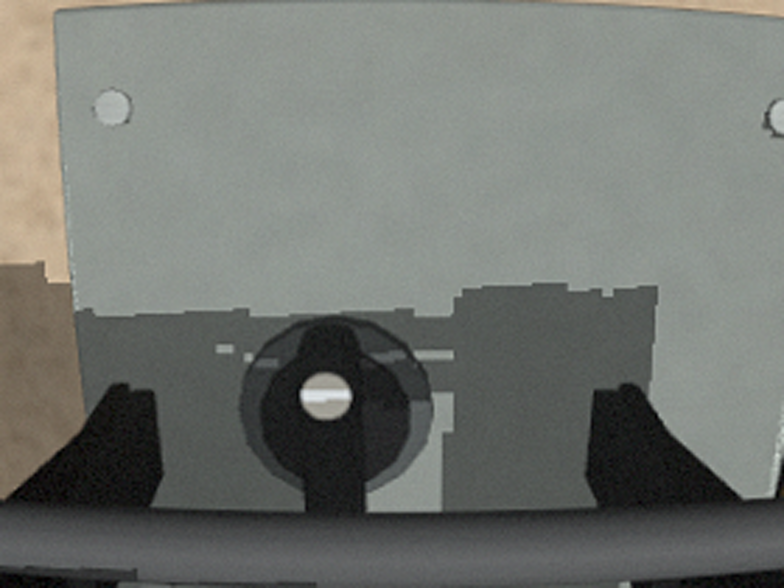

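Call:
jog_arm([
  {"translation": [0, 8, -3], "twist": 0},
  {"translation": [0, 0, -2], "twist": 0},
  {"translation": [0, 0, 0], "twist": 0},
  {"translation": [0, 0, 0], "twist": 0},
])

```text
time: 3.5
ee_pos: [0.6463, 0.2042, 0.0486]
eef_rot: [0.494, -0.506, 0.506, -0.494]
ft_force: [-0.1, 0.3, 0.9]
width: 0.0869
```

```bash
python3 - <<'E'
from h import *
for i in range(3):
  st(); c=camera("wrist"); 
crop(c["img"],150,100,430,310,2.8,"pics/w3c.png")
E
```

```text
t 3.50 tcp [646.3 204.2  48.6] yaw(jaw) -1.596 down [ 0. -0. -1.] F [-0.1  0.3  0.9] w 0.0869 q [ 0.01  0.64 -0.54  1.46  0.35  1.13 -2.19]
t 3.55 tcp [646.4 204.   48.6] yaw(jaw) -1.596 down [ 0. -0. -1.] F [-0.2 -0.2  0.3] w 0.0872 q [ 0.01  0.64 -0.54  1.46  0.35  1.13 -2.19]
t 3.60 tcp [646.3 204.   48.6] yaw(jaw) -1.596 down [ 0. -0. -1.] F [ 0.1  0.2 -0. ] w 0.0872 q [ 0.01  0.64 -0.54  1.46  0.35  1.13 -2.19]
```

View pics/w3c.png

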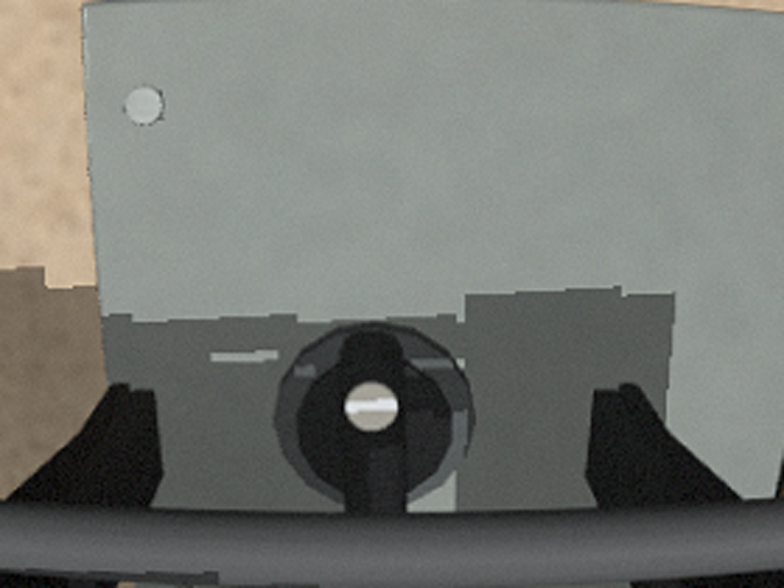

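Call:
jog_arm([
  {"translation": [0, 0, 0], "twist": 0},
  {"translation": [0, 0, 0], "twist": 0},
  {"translation": [0, 0, 0], "twist": 0},
  {"translation": [0, 0, 0], "twist": 0},
  {"translation": [0, 0, 0], "twist": 0},
  {"translation": [0, 0, 0], "twist": 0},
  {"translation": [0, 0, 0], "twist": 0},
  {"translation": [0, 0, 0], "twist": 0},
], grip=1, grip_force=25)

```text
time: 4.45
ee_pos: [0.6463, 0.2041, 0.0486]
eef_rot: [0.494, -0.506, 0.506, -0.494]
ft_force: [1.2, 0.2, 0.0]
width: 0.031
```

Call:
jog_arm([
  {"translation": [0, 0, 0], "twist": 0.12},
  {"translation": [0, 0, 0], "twist": 0.12},
  {"translation": [0, 0, 0], "twist": 0.12},
  {"translation": [0, 0, 0], "twist": 0.12},
  {"translation": [0, 0, 0], "twist": 0.12},
  {"translation": [0, 0, 0], "twist": 0.12},
  {"translation": [0, 0, 0], "twist": 0.12},
  {"translation": [0, 0, 0], "twist": 0.12},
  {"translation": [0, 0, 0], "twist": 0.12},
  {"translation": [0, 0, 0], "twist": 0.12},
  {"translation": [0, 0, 0], "twist": 0.11},
  {"translation": [0, 0, 0], "twist": 0.0},
  {"translation": [0, 0, 0], "twist": 0.0},
  {"translation": [0, 0, 0], "twist": 0.0},
])

```text
time: 5.85
ee_pos: [0.6462, 0.2042, 0.0486]
eef_rot: [0.7, -0.102, 0.102, -0.7]
ft_force: [-2.2, -0.2, 1.4]
width: 0.0121
```

```bash
python3 - <<'E'
from h import *
st(); c=camera("wrist"); 
crop(c["img"],150,100,430,310,2.8,"pics/w4c.png")
E
```

```text
t 5.85 tcp [646.2 204.2  48.6] yaw(jaw) -0.288 down [-0. -0. -1.] F [-2.2 -0.2  1.4] w 0.0121 q [ 0.16  0.72 -0.79  1.45  0.53  1.19 -0.99]
```

View pics/w4c.png

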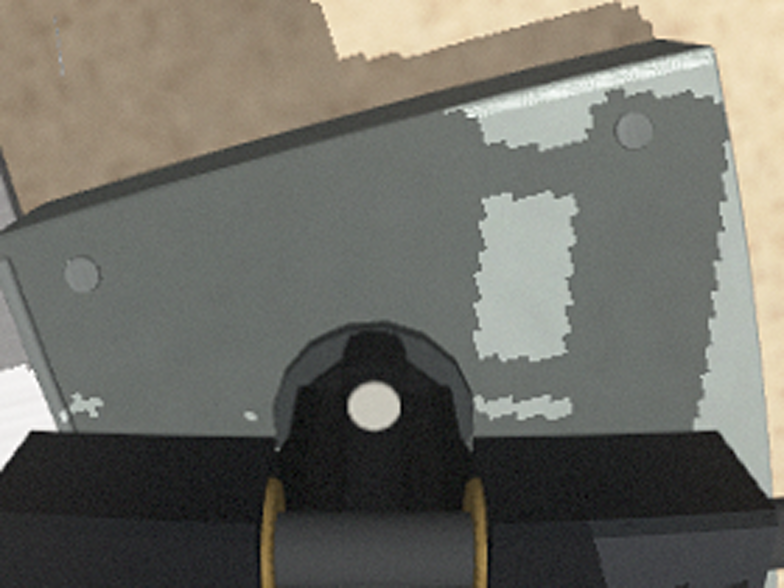

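Call:
jog_arm([
  {"translation": [0, 0, 0], "twist": 0},
  {"translation": [0, 0, 0], "twist": 0},
  {"translation": [0, 0, 0], "twist": 0},
  {"translation": [0, 0, 0], "twist": 0},
  {"translation": [0, 0, 30], "twist": 0},
  {"translation": [0, 0, 40], "twist": -0.05},
  {"translation": [-10, 8, 0], "twist": -0.125},
  {"translation": [-10, 8, 0], "twist": -0.125},
  {"translation": [-10, 8, 0], "twist": -0.125},
  {"translation": [-10, 8, 0], "twist": -0.125},
  {"translation": [-10, 8, 0], "twist": -0.125},
  {"translation": [-10, 8, 0], "twist": -0.125},
  {"translation": [-10, 8, 0], "twist": -0.125},
  {"translation": [-10, 8, 0], "twist": -0.125},
  {"translation": [-10, 8, 0], "twist": -0.125},
  {"translation": [-4, 2, 0], "twist": -0.125},
  {"translation": [0, 0, 0], "twist": 0},
  {"translation": [0, 0, 0], "twist": 0},
], grip=0.4)

```text
time: 7.7
ee_pos: [0.5526, 0.2779, 0.1187]
eef_rot: [0.497, -0.503, 0.503, -0.497]
ft_force: [0.0, -0.6, -1.0]
width: 0.0518
```

```bash
python3 - <<'E'
from h import *
st(); c=camera("wrist"); print(proj(c,(.552,.278,.038),True))
cv2.imwrite("pics/w5.png",c["img"][:,:,::-1])
t=camera("top");crop(t["img"],165,95,275,215,5,"pics/t5.png")
E
```

```text
t 7.70 tcp [552.6 277.9 118.7] yaw(jaw) -1.582 down [ 0. -0. -1.] F [ 0.  -0.6 -1. ] w 0.0518 q [-0.05  0.47 -0.64  1.58  0.3   1.19 -2.33]
(np.float64(283.3875375418048), np.float64(210.5445448830979))
```

View pics/w5.png

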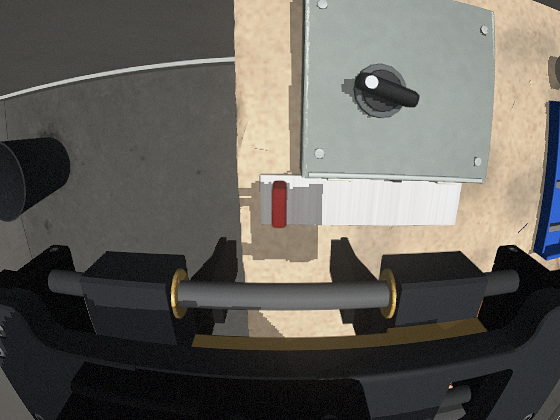

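View pics/t5.png

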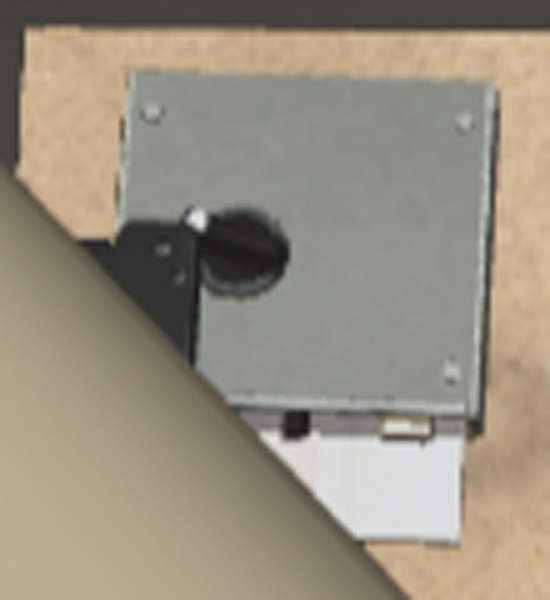

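```bash
python3 - <<'E'
from h import *
c=camera("wrist"); crop(c["img"],330,50,440,130,7,"pics/w5c.png")
a=pt(c,370.5,82.5,.065,True);print(a)
E
```

```text
[0.65040984 0.21828768 0.065     ]
```

View pics/w5c.png

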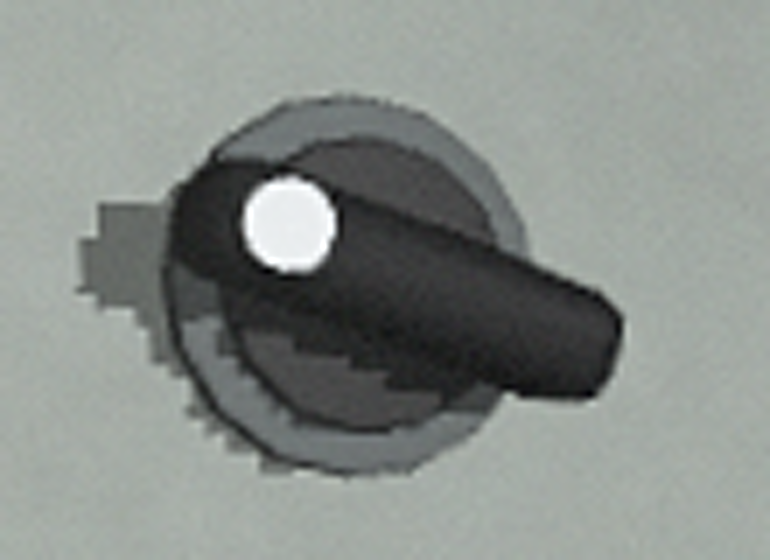

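Call:
jog_arm([
  {"translation": [2, 3, -30], "twist": 0},
  {"translation": [0, 0, -40], "twist": 0},
  {"translation": [0, 0, -20], "twist": 0},
  {"translation": [0, 0, -13], "twist": 0},
  {"translation": [0, 0, 0], "twist": 0},
  {"translation": [0, 0, 0], "twist": 0},
])

```text
time: 8.45
ee_pos: [0.5549, 0.2815, 0.0165]
eef_rot: [0.496, -0.504, 0.504, -0.497]
ft_force: [-0.6, 0.2, 0.6]
width: 0.0523
```

Call:
jog_arm([
  {"translation": [0, 0, 0], "twist": 0},
  {"translation": [0, 0, 0], "twist": 0},
  {"translation": [0, 0, 0], "twist": 0},
  {"translation": [0, 0, 0], "twist": 0},
  {"translation": [0, 0, 0], "twist": 0},
  {"translation": [0, 0, 0], "twist": 0},
  {"translation": [0, 0, 0], "twist": 0},
  {"translation": [0, 0, 0], "twist": 0},
], grip=1, grip_force=30)

```text
time: 9.25
ee_pos: [0.5543, 0.2815, 0.0157]
eef_rot: [-0.496, 0.504, -0.504, 0.496]
ft_force: [0.4, 2.1, -1.0]
width: 0.0119
```

```bash
python3 - <<'E'
from h import *
st(); c=camera("wrist"); 
cv2.imwrite("pics/w6.png",c["img"][:,:,::-1])
E
```

```text
t 9.25 tcp [554.3 281.5  15.7] yaw(jaw) -1.586 down [ 0.  0. -1.] F [ 0.4  2.1 -1. ] w 0.0119 q [-0.09  0.59 -0.59  1.65  0.37  1.02 -2.39]
```

View pics/w6.png

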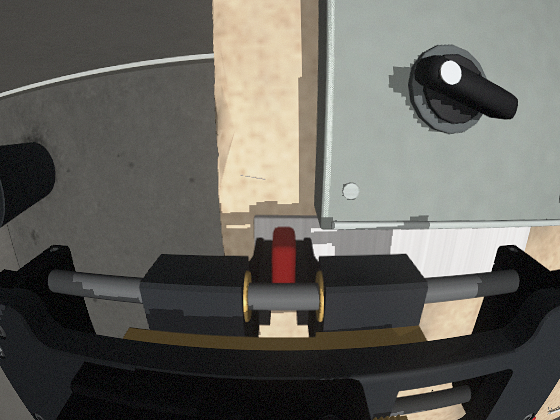

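Call:
jog_arm([
  {"translation": [-8, 0.2, 0], "twist": 0},
  {"translation": [-8, 0.2, 0], "twist": 0},
  {"translation": [-8, 0.1, 0], "twist": 0},
  {"translation": [-8, 0.2, 0], "twist": 0},
  {"translation": [-8, 0.1, 0], "twist": 0},
  {"translation": [-8, 0.2, 0], "twist": 0},
  {"translation": [-8, 0.1, 0], "twist": 0},
  {"translation": [-8, 0.2, 0], "twist": 0},
  {"translation": [-8, 0.1, 0], "twist": 0},
  {"translation": [-6, 0.2, 0], "twist": 0},
  {"translation": [-3, 0, 0], "twist": 0},
  {"translation": [0, 0, 0], "twist": 0},
  {"translation": [0, 0, 0], "twist": 0},
  {"translation": [0, 0, 0], "twist": 0},
])

```text
time: 10.7
ee_pos: [0.4742, 0.2837, 0.0157]
eef_rot: [0.495, -0.504, 0.504, -0.497]
ft_force: [9.7, 8.6, -9.9]
width: 0.0121
```

```bash
python3 - <<'E'
from h import *
st(); c=camera("wrist"); 
cv2.imwrite("pics/w7.png",c["img"][:,:,::-1])
E
```

```text
t 10.70 tcp [474.2 283.7  15.7] yaw(jaw) -1.586 down [ 0.003  0.002 -1.   ] F [ 9.7  8.6 -9.9] w 0.0121 q [-0.08  0.47 -0.64  1.84  0.34  0.95 -2.46]
```

View pics/w7.png

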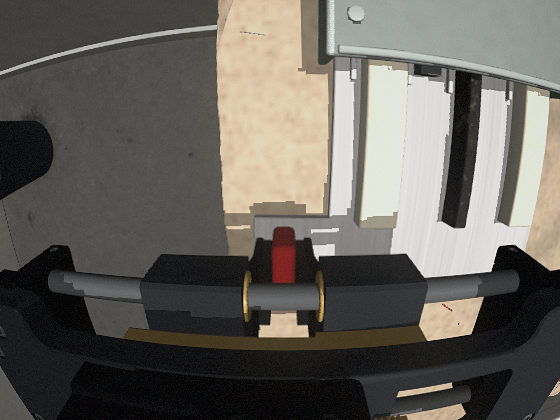

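Call:
jog_arm([
  {"translation": [0, 0, 0], "twist": 0},
  {"translation": [0, 0, 0], "twist": 0},
  {"translation": [0, 0, 0], "twist": 0},
  {"translation": [0, 0, 30], "twist": 0},
  {"translation": [0, 0, 40], "twist": 0},
  {"translation": [5, -10, 40], "twist": 0},
  {"translation": [10, -40, 0], "twist": 0},
  {"translation": [0, -40, 0], "twist": 0},
  {"translation": [0, 0, 0], "twist": 0},
  {"translation": [0, 0, 0], "twist": 0},
], grip=0.72)

```text
time: 11.75
ee_pos: [0.4882, 0.1914, 0.1256]
eef_rot: [0.496, -0.504, 0.505, -0.495]
ft_force: [-0.1, 1.0, 0.4]
width: 0.0248
```

```bash
python3 - <<'E'
from h import *
st(); c=camera("wrist"); 
cv2.imwrite("pics/w8.png",c["img"][:,:,::-1]); crop(c["img"],170,30,430,220,3,"pics/w8c.png")
E
```

```text
t 11.75 tcp [488.2 191.4 125.6] yaw(jaw) -1.588 down [-0.    -0.001 -1.   ] F [-0.1  1.   0.4] w 0.0248 q [ 0.13  0.26 -0.67  1.82  0.18  1.13 -2.19]
```

View pics/w8.png

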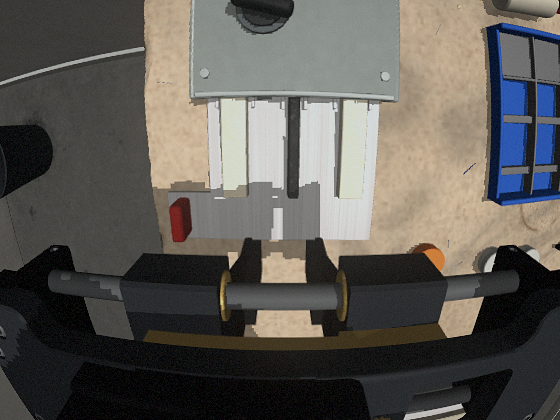

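View pics/w8c.png

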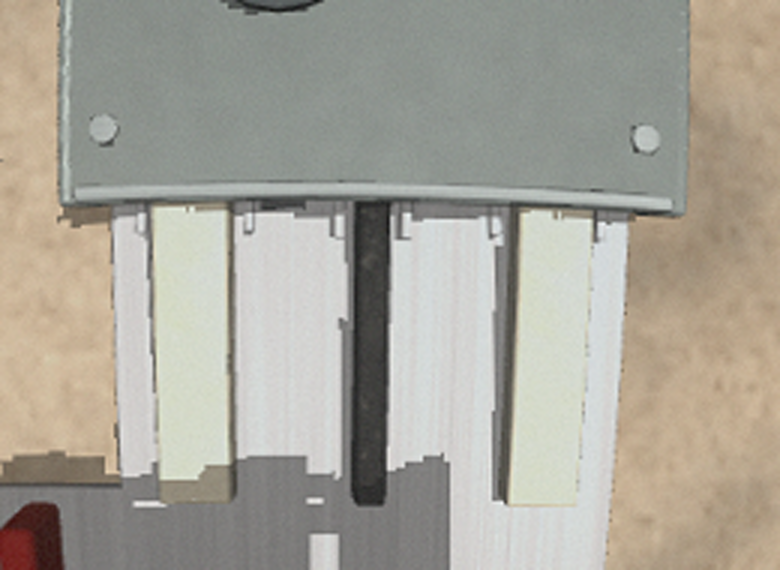

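```bash
python3 - <<'E'
from h import *
c=camera("wrist")
def q(u,v,z): return (pt(c,u/3+170-.3,v/3+30-.3,z,True)*1000).round(1)
for n,u,v,z in [("WLf l",160,498,.022),("WLf r",233,498,.022),("WLb l",153,206,.022),("WLb r",230,206,.022),("Bf l",352,503,.024),("Bf r",386,503,.024),("Bb l",356,204,.024),("Bb r",389,204,.024),("WRf l",508,503,.022),("WRf r",576,505,.022),("WRb l",520,208,.022),("WRb r",591,208,.022),("roofL",63,200,.036),("roofR",686,213,.036)]: print(n,q(u,v,z))
E
```

```text
WLf l [493.8 244.8  22. ]
WLf r [493.4 223.6  22. ]
WLb l [576.6 242.5  22. ]
WLb r [575.6 221.4  22. ]
Bf l [492.  189.7  24. ]
Bf r [491.8 180.   24. ]
Bb l [575.2 187.5  24. ]
Bb r [575.1 178.6  24. ]
WRf l [490.7 144.7  22. ]
WRf r [489.8 124.5  22. ]
WRb l [574.4 142.8  22. ]
WRb r [575.  122.8  22. ]
roofL [579.5 264.   36. ]
roofR [574.6  99.9  36. ]
```

Call:
jog_arm([
  {"translation": [22, -20, 0], "twist": -0.01},
  {"translation": [23, -20, -25], "twist": 0},
  {"translation": [22, -18, -20], "twist": 0},
  {"translation": [0, 0, -30], "twist": 0},
  {"translation": [0, 0, -20], "twist": 0},
  {"translation": [0, 0, -10], "twist": 0},
  {"translation": [0, 0, -5], "twist": 0},
  {"translation": [0, 0, -2], "twist": 0},
  {"translation": [0, 0, 0], "twist": 0},
], grip=0.6, grip_force=20)

```text
time: 12.75
ee_pos: [0.5557, 0.1352, 0.0143]
eef_rot: [0.493, -0.506, 0.506, -0.494]
ft_force: [-0.8, -0.3, -0.3]
width: 0.0347
```

```bash
python3 - <<'E'
from h import *
st(); c=camera("wrist"); 
cv2.imwrite("pics/w9.png",c["img"][:,:,::-1])
E
```

```text
t 12.75 tcp [555.7 135.2  14.3] yaw(jaw) -1.595 down [ 0.001  0.    -1.   ] F [-0.8 -0.3 -0.3] w 0.0347 q [ 0.14  0.49 -0.56  1.79  0.31  0.96 -2.14]
```

View pics/w9.png

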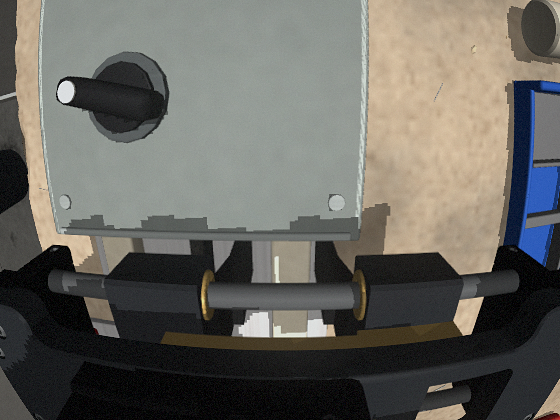

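Call:
jog_arm([
  {"translation": [0, -2, -3], "twist": 0},
  {"translation": [0, 0, 0], "twist": 0},
])

```text
time: 13.0
ee_pos: [0.5554, 0.1323, 0.0107]
eef_rot: [0.494, -0.506, 0.507, -0.494]
ft_force: [-0.0, 0.4, 0.4]
width: 0.0346
```

Call:
jog_arm([
  {"translation": [0, 0, 0], "twist": 0},
  {"translation": [0, 0, 0], "twist": 0},
  {"translation": [0, 0, 0], "twist": 0},
  {"translation": [0, 0, 0], "twist": 0},
  {"translation": [0, 0, 0], "twist": 0},
], grip=1, grip_force=20)

```text
time: 13.5
ee_pos: [0.5553, 0.1326, 0.0107]
eef_rot: [0.494, -0.506, 0.506, -0.494]
ft_force: [-0.5, -0.5, 1.8]
width: 0.0218
```

Call:
jog_arm([
  {"translation": [-5, 0.2, 0.5], "twist": 0},
  {"translation": [-10, 0.2, 0], "twist": 0},
  {"translation": [-10, 0.3, 0], "twist": 0},
  {"translation": [-10, 0.3, 0], "twist": 0},
  {"translation": [-10, 0.2, 0], "twist": 0},
  {"translation": [-10, 0.3, 0], "twist": 0},
  {"translation": [-10, 0.3, 0], "twist": 0},
  {"translation": [-10, 0.3, 0], "twist": 0},
  {"translation": [-5, 0.2, 0], "twist": 0},
  {"translation": [0, 0, 0], "twist": 0},
])

```text
time: 14.5
ee_pos: [0.4747, 0.135, 0.0111]
eef_rot: [0.494, -0.506, 0.506, -0.494]
ft_force: [1.3, -0.2, -0.2]
width: 0.0222
```

```bash
python3 - <<'E'
from h import *
st(); c=camera("wrist"); 
cv2.imwrite("pics/w10.png",c["img"][:,:,::-1])
E
```

```text
t 14.50 tcp [474.7 135.   11.1] yaw(jaw) -1.596 down [ 0. -0. -1.] F [ 1.3 -0.2 -0.2] w 0.0222 q [ 0.17  0.35 -0.61  1.99  0.26  0.88 -2.17]
```

View pics/w10.png

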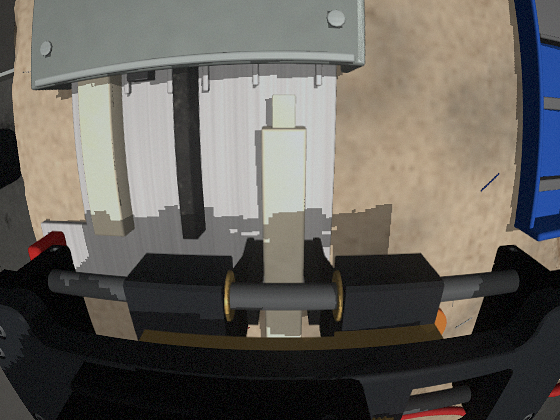

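```bash
python3 - <<'E'
from h import *
c=camera("wrist")
for u,v in [(273,96),(295,96),(263,129),(306,129)]: print((pt(c,u,v,.0225,True)*1000).round(1))
E
```

```text
[561.4 137.8  22.5]
[561.2 127.7  22.5]
[546.2 142.9  22.5]
[545.7 122.9  22.5]
```

Call:
jog_arm([
  {"translation": [0, 0, 10], "twist": 0},
  {"translation": [0, 0, 25], "twist": 0},
  {"translation": [0, 0, 40], "twist": 0},
  {"translation": [10, -37, 20], "twist": 0.01},
  {"translation": [10, -37, 0], "twist": 0.01},
  {"translation": [10, -37, 0], "twist": 0.01},
  {"translation": [10, -37, 0], "twist": 0.01},
  {"translation": [10, -37, 0], "twist": 0.01},
  {"translation": [10, -37, 0], "twist": 0.01},
  {"translation": [10, -37, 0], "twist": 0.01},
  {"translation": [10, -37, 0], "twist": 0.01},
  {"translation": [13, -43, 0], "twist": 0.01},
  {"translation": [0, 0, 0], "twist": 0},
  {"translation": [0, 0, 0], "twist": 0},
])

```text
time: 16.0
ee_pos: [0.5684, -0.2051, 0.1063]
eef_rot: [-0.515, 0.484, -0.484, 0.516]
ft_force: [-0.2, 0.9, -0.1]
width: 0.022
```

```bash
python3 - <<'E'
from h import *
st(); c=camera("wrist"); 
cv2.imwrite("pics/w11.png",c["img"][:,:,::-1])
T=(0.5804,-.2043,.0629)
def P(T,x,y,z):
    a=T[2];return (T[0]+np.cos(a)*x-np.sin(a)*y,T[1]+np.sin(a)*x+np.cos(a)*y,z)
for x,y,z in [(90,-31,28),(90,186,28),(-90,-31,28),(87,28.4,18),(-87,-31,18),(87,86,18)]: print(np.round(proj(c,P(T,x/1e3,y/1e3,z/1e3),True),1))
E
```

```text
t 16.00 tcp [ 568.4 -205.1  106.3] yaw(jaw) -1.508 down [ 0.     0.001 -1.   ] F [-0.2  0.9 -0.1] w 0.0220 q [ 0.62  0.41 -0.43  1.64  0.18  1.13 -1.37]
[325.7  78.1]
[65.6 96.2]
[318.6 294.2]
[245.9  82.9]
[317.7 285.4]
[173.9  86.9]
```

View pics/w11.png

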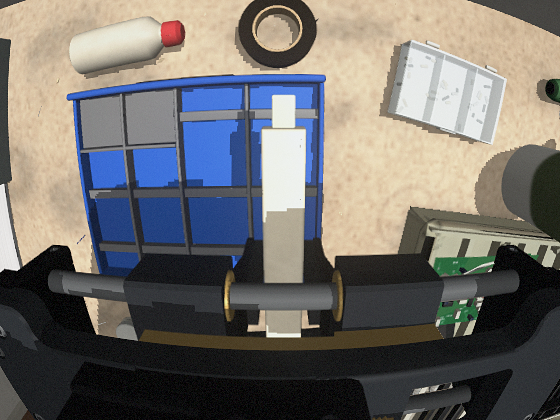

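```bash
python3 - <<'E'
from h import *
c=camera("wrist"); crop(c["img"],60,60,340,270,2.8,"pics/w11c.png")
E
```

```text
(no output)
```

View pics/w11c.png

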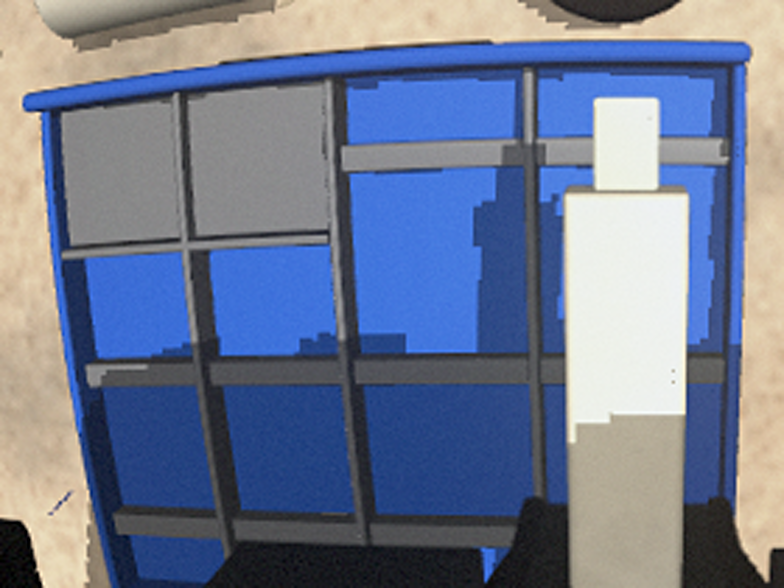

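```bash
python3 - <<'E'
from h import *
from scipy.optimize import least_squares
c=camera("wrist")
def P(T,x,y,z):
    a=T[2];return (T[0]+np.cos(a)*x-np.sin(a)*y,T[1]+np.sin(a)*x+np.cos(a)*y,z)
pr=[((86.5,134.5,18),(179,95)),((86.5,86,18),(337,82)),((86.5,28.4,18),(529,70)),((37.5,134.5,18),(187,242)),((37.5,86,18),(333,237)),((-55,86,18),(362,543)),((-30,28.4,18),(537,430)),((90,80,28),(380,53))]
# divider side-only points: use only u for the last-but ones
def f(T):
    r=[]
    for i,(p,uv) in enumerate(pr):
        a=np.array(proj(c,P(T,*(np.array(p)/1e3)),True)); b=np.array([uv[0]/2.8+60-.3,uv[1]/2.8+60-.3]); d=a-b
        if i in(5,6): d[1]=0
        if i==7: d[0]=0
        r.append(d)
    return np.concatenate(r)
s=least_squares(f,[.58,-.204,.063]);print(s.x,s.fun.reshape(-1,2).round(2))
E
```

```text
[ 0.58048132 -0.20420515  0.05419309] [[ 0.15 -2.8 ]
 [-2.23 -2.9 ]
 [ 1.6  -1.49]
 [ 0.09  2.75]
 [ 0.92  2.68]
 [-1.02  0.  ]
 [ 0.11  0.  ]
 [ 0.    1.87]]
```

```bash
python3 - <<'E'
from h import *
from scipy.optimize import least_squares
c=camera("wrist")
def P(T,x,y,z):
    a=T[2];return (T[0]+np.cos(a)*x-np.sin(a)*y,T[1]+np.sin(a)*x+np.cos(a)*y,z)
pr=[((84,134.5,18),(179,95)),((84,86,18),(337,82)),((84,28.4,18),(529,70)),((37.5,134.5,18),(187,242)),((37.5,86,18),(333,237)),((-55,86,18),(362,543)),((-30,28.4,18),(537,430)),((90,80,28),(380,53))]
def f(T):
    r=[]
    for i,(p,uv) in enumerate(pr):
        a=np.array(proj(c,P(T,*(np.array(p)/1e3)),True)); b=np.array([uv[0]/2.8+60-.3,uv[1]/2.8+60-.3]); d=a-b
        if i in(5,6): d[1]=0
        if i==7: d[0]=0
        r.append(d)
    return np.concatenate(r)
s=least_squares(f,[.58,-.204,.063]);print(s.x,s.fun.reshape(-1,2).round(2))
for n,x,y in[("l1",0,0),("l2",0,.0572),("s1",-.024,.1100),("s2",-.024,.1592),("m1",.0615,.11),("m2",.0615,.1592)]: print(n,np.round(np.array(P(s.x,x,y,0))*1e3,1))
# key mid
print([(pt(c,u/2.8+60-.3,v/2.8+60-.3,.1175,True)*1e3).round(1) for u,v in [(594,98),(659,99)]])
E
```

```text
[ 0.58202268 -0.20402942  0.05789722] [[ 0.08 -1.15]
 [-2.33 -1.36]
 [ 1.46 -0.15]
 [ 0.03  1.43]
 [ 0.9   1.11]
 [-0.81  0.  ]
 [ 0.38  0.  ]
 [ 0.    0.21]]
l1 [ 582. -204.    0.]
l2 [ 578.7 -146.9    0. ]
s1 [551.7 -95.6   0. ]
s2 [548.9 -46.5   0. ]
m1 [637.1 -90.7   0. ]
m2 [634.2 -41.5   0. ]
[array([ 654.6, -191.5,  117.5]), array([ 655.2, -202.1,  117.5])]
```

Call:
jog_arm([
  {"translation": [3, 1, -30], "twist": 0},
  {"translation": [0, 0, -25], "twist": 0},
  {"translation": [0, 0, -16], "twist": 0},
  {"translation": [0, 0, -10], "twist": 0},
  {"translation": [0, 0, -4], "twist": 0},
  {"translation": [0, 0, 0], "twist": 0},
  {"translation": [0, 0, 0], "twist": 0},
])

```text
time: 16.9
ee_pos: [0.572, -0.2031, 0.0221]
eef_rot: [-0.516, 0.483, -0.484, 0.516]
ft_force: [-0.9, -0.4, -1.0]
width: 0.0222
```

```bash
python3 - <<'E'
from h import *
st(); c=camera("wrist"); 
cv2.imwrite("pics/w12.png",c["img"][:,:,::-1])
E
```

```text
t 16.90 tcp [ 572.  -203.1   22.1] yaw(jaw) -1.506 down [ 0.001 -0.001 -1.   ] F [-0.9 -0.4 -1. ] w 0.0222 q [ 0.59  0.51 -0.41  1.69  0.24  0.98 -1.41]
```

View pics/w12.png

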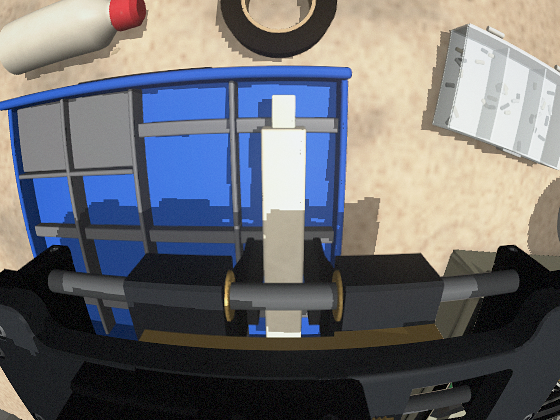

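Call:
jog_arm([
  {"translation": [0, 0, -3], "twist": 0},
  {"translation": [0, 0, 0], "twist": 0},
])

```text
time: 17.15
ee_pos: [0.5713, -0.203, 0.0181]
eef_rot: [0.516, -0.483, 0.484, -0.516]
ft_force: [0.5, -1.0, -0.8]
width: 0.0221
```

Call:
jog_arm([
  {"translation": [0, 0, 0], "twist": 0},
  {"translation": [0, 0, 0], "twist": 0},
  {"translation": [0, 0, 0], "twist": 0},
  {"translation": [0, 0, 0], "twist": 0},
  {"translation": [0, 0, 20], "twist": 0},
  {"translation": [0, 0, 40], "twist": 0},
  {"translation": [0, 0, 30], "twist": 0},
  {"translation": [0, 0, 0], "twist": 0},
], grip=0.65)

```text
time: 17.95
ee_pos: [0.5739, -0.2035, 0.1129]
eef_rot: [-0.515, 0.481, -0.486, 0.517]
ft_force: [0.1, -0.6, -0.0]
width: 0.0306
```

```bash
python3 - <<'E'
from h import *
st(); c=camera("wrist"); 
cv2.imwrite("pics/w13.png",c["img"][:,:,::-1])
E
```

```text
t 17.95 tcp [ 573.9 -203.5  112.9] yaw(jaw) -1.506 down [ 0.007 -0.003 -1.   ] F [ 0.1 -0.6 -0. ] w 0.0306 q [ 0.61  0.41 -0.43  1.63  0.19  1.14 -1.37]
```

View pics/w13.png

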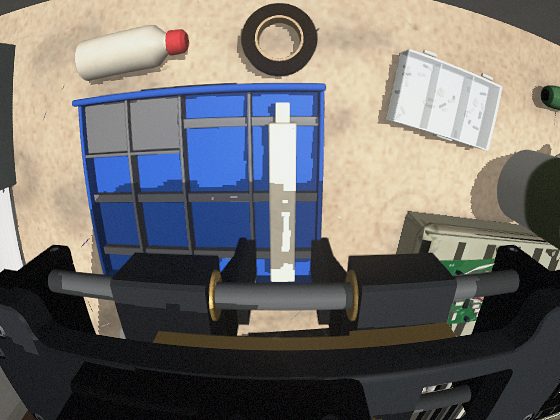

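Call:
jog_arm([
  {"translation": [-2, 44, 0], "twist": -0.01},
  {"translation": [-2, 44, 0], "twist": -0.01},
  {"translation": [-2, 44, 0], "twist": -0.01},
  {"translation": [-2, 44, 0], "twist": -0.01},
  {"translation": [-2, 44, 0], "twist": -0.01},
  {"translation": [-2, 44, 0], "twist": -0.01},
  {"translation": [-2, 44, 0], "twist": -0.01},
  {"translation": [-2, 44, 0], "twist": -0.01},
  {"translation": [-2, 44, 0], "twist": -0.01},
  {"translation": [-1, 40, 0], "twist": 0},
  {"translation": [0, 0, -30], "twist": 0},
  {"translation": [0, 0, -25], "twist": 0},
  {"translation": [0, 0, 0], "twist": 0},
  {"translation": [0, 0, 0], "twist": 0},
], grip=0.6)

```text
time: 19.4
ee_pos: [0.5518, 0.2327, 0.0526]
eef_rot: [-0.494, 0.507, -0.506, 0.493]
ft_force: [1.3, -0.2, 0.4]
width: 0.0348
```

```bash
python3 - <<'E'
from h import *
st(); c=camera("wrist"); 
cv2.imwrite("pics/w14.png",c["img"][:,:,::-1])
c=camera("top"); crop(c["img"],240,100,450,310,2.8,"pics/t14.png")
E
```

```text
t 19.40 tcp [551.8 232.7  52.6] yaw(jaw) -1.596 down [-0.002 -0.    -1.   ] F [ 1.3 -0.2  0.4] w 0.0348 q [-0.01  0.49 -0.58  1.69  0.3   1.05 -2.29]
```

View pics/w14.png

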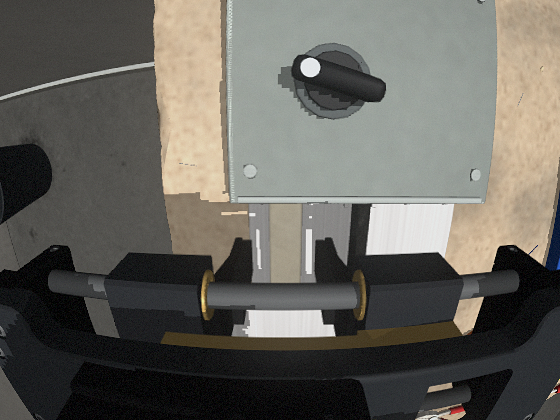

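View pics/t14.png

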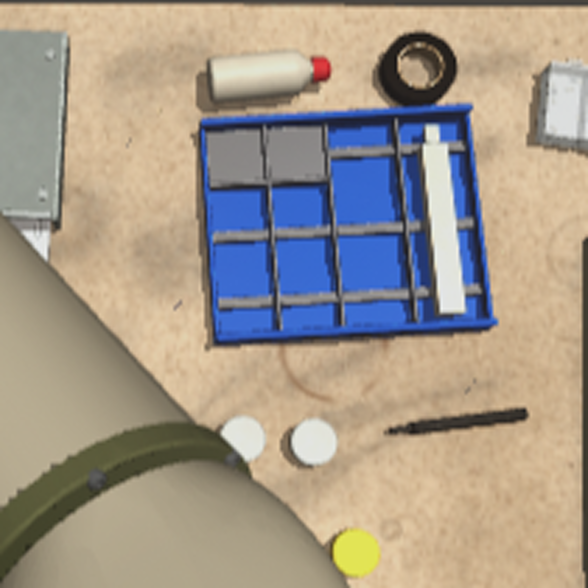

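Call:
jog_arm([
  {"translation": [3, 0, -20], "twist": 0},
  {"translation": [0, 0, -12], "twist": 0},
  {"translation": [0, 0, -6], "twist": 0},
  {"translation": [0, 0, -2], "twist": 0},
  {"translation": [0, 0, 0], "twist": 0},
])

```text
time: 20.0
ee_pos: [0.5553, 0.2331, 0.0133]
eef_rot: [0.494, -0.506, 0.506, -0.494]
ft_force: [-0.2, 0.3, -0.0]
width: 0.0349
```

Call:
jog_arm([
  {"translation": [0, 0, -1], "twist": 0},
  {"translation": [0, 0, 0], "twist": 0},
  {"translation": [0, 0, 0], "twist": 0},
  {"translation": [0, 0, 0], "twist": 0},
  {"translation": [0, 0, 0], "twist": 0},
], grip=1)

```text
time: 20.5
ee_pos: [0.5555, 0.2331, 0.0125]
eef_rot: [0.493, -0.506, 0.506, -0.494]
ft_force: [-0.8, -0.4, 4.8]
width: 0.0219
```

Call:
jog_arm([
  {"translation": [-5, 0.2, 0.5], "twist": 0},
  {"translation": [-10, 0.2, 0], "twist": 0},
  {"translation": [-10, 0.3, 0], "twist": 0},
  {"translation": [-10, 0.3, 0], "twist": 0},
  {"translation": [-10, 0.2, 0], "twist": 0},
  {"translation": [-10, 0.3, 0], "twist": 0},
  {"translation": [-10, 0.3, 0], "twist": 0},
  {"translation": [-10, 0.3, 0], "twist": 0},
  {"translation": [-5, 0.2, 0], "twist": 0},
  {"translation": [0, 0, 0], "twist": 0},
])

```text
time: 21.5
ee_pos: [0.4747, 0.2355, 0.0126]
eef_rot: [0.494, -0.506, 0.506, -0.494]
ft_force: [0.5, -0.2, 1.0]
width: 0.0221
```

```bash
python3 - <<'E'
from h import *
st(); c=camera("wrist"); 
cv2.imwrite("pics/w15.png",c["img"][:,:,::-1])
E
```

```text
t 21.50 tcp [474.7 235.5  12.6] yaw(jaw) -1.595 down [-0. -0. -1.] F [ 0.5 -0.2  1. ] w 0.0221 q [-0.02  0.42 -0.61  1.89  0.3   0.92 -2.37]
```

View pics/w15.png

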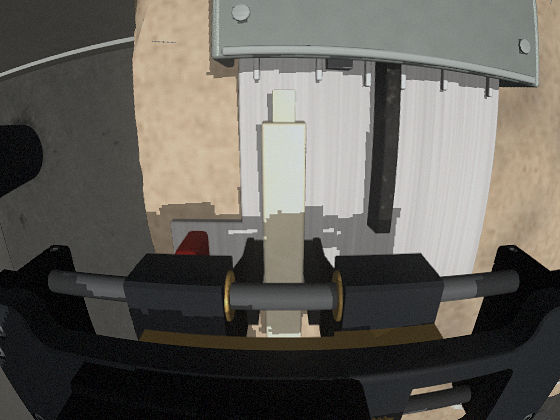

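Call:
jog_arm([
  {"translation": [0, 0, 10], "twist": 0},
  {"translation": [0, 0, 25], "twist": 0},
  {"translation": [0, 0, 40], "twist": 0},
  {"translation": [9, -38, 20], "twist": 0.009},
  {"translation": [9, -38, 0], "twist": 0.009},
  {"translation": [9, -38, 0], "twist": 0.009},
  {"translation": [9, -38, 0], "twist": 0.009},
  {"translation": [9, -38, 0], "twist": 0.009},
  {"translation": [9, -38, 0], "twist": 0.009},
  {"translation": [9, -38, 0], "twist": 0.009},
  {"translation": [9, -38, 0], "twist": 0.009},
  {"translation": [9, -38, 0], "twist": 0.009},
  {"translation": [9, -41, 0], "twist": 0.009},
  {"translation": [0, 0, -30], "twist": 0},
  {"translation": [0, 0, -20], "twist": 0},
  {"translation": [0, 0, 0], "twist": 0},
  {"translation": [0, 0, 0], "twist": 0},
])

```text
time: 23.25
ee_pos: [0.5657, -0.1475, 0.0585]
eef_rot: [-0.516, 0.483, -0.484, 0.516]
ft_force: [1.1, -0.1, -0.4]
width: 0.0219
```

```bash
python3 - <<'E'
from h import *
st(); c=camera("wrist"); 
cv2.imwrite("pics/w16.png",c["img"][:,:,::-1])
E
```

```text
t 23.25 tcp [ 565.7 -147.5   58.5] yaw(jaw) -1.506 down [ 0.  0. -1.] F [ 1.1 -0.1 -0.4] w 0.0219 q [ 0.53  0.42 -0.43  1.73  0.2   1.03 -1.48]
```

View pics/w16.png

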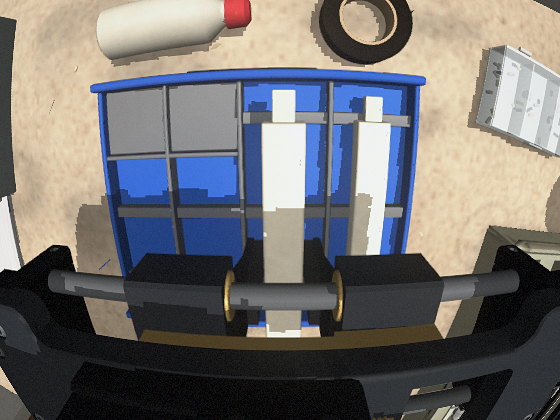

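Call:
jog_arm([
  {"translation": [0, 0, -20], "twist": 0},
  {"translation": [0, 0, -12], "twist": 0},
  {"translation": [0, 0, -6], "twist": 0},
  {"translation": [0, 0, 0], "twist": 0},
  {"translation": [0, 0, 0], "twist": 0},
])

```text
time: 23.8
ee_pos: [0.5657, -0.1476, 0.0202]
eef_rot: [-0.516, 0.483, -0.484, 0.516]
ft_force: [-0.0, 0.0, 0.1]
width: 0.0223
```

Call:
jog_arm([
  {"translation": [0, 0, 0], "twist": 0},
  {"translation": [0, 0, 0], "twist": 0},
  {"translation": [0, 0, 0], "twist": 0},
  {"translation": [0, 0, 0], "twist": 0},
  {"translation": [0, 0, 20], "twist": 0},
  {"translation": [0, 0, 40], "twist": 0},
  {"translation": [0, 0, 30], "twist": 0},
  {"translation": [0, 0, 0], "twist": 0},
], grip=0.65)

```text
time: 24.6
ee_pos: [0.568, -0.148, 0.1143]
eef_rot: [-0.515, 0.481, -0.486, 0.517]
ft_force: [-0.1, -0.2, -0.1]
width: 0.0308
```

```bash
python3 - <<'E'
from h import *
st(); c=camera("wrist"); 
cv2.imwrite("pics/w17.png",c["img"][:,:,::-1])
E
```

```text
t 24.60 tcp [ 568.  -148.   114.3] yaw(jaw) -1.506 down [ 0.007 -0.002 -1.   ] F [-0.1 -0.2 -0.1] w 0.0308 q [ 0.54  0.36 -0.44  1.68  0.17  1.13 -1.45]
```

View pics/w17.png

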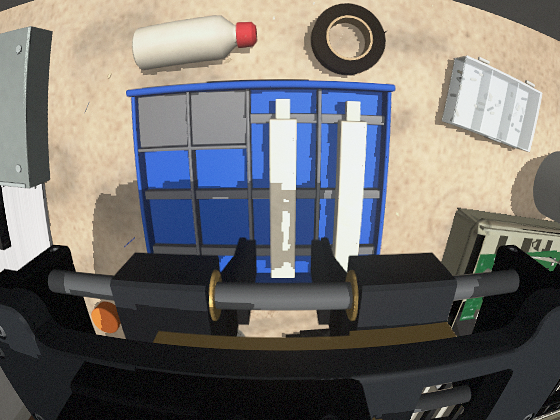

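Call:
jog_arm([
  {"translation": [-2, 42, 0], "twist": -0.011},
  {"translation": [-3, 42, 0], "twist": -0.011},
  {"translation": [-2, 42, 0], "twist": -0.011},
  {"translation": [-3, 42, 0], "twist": -0.011},
  {"translation": [-2, 42, 0], "twist": -0.011},
  {"translation": [-3, 41, 0], "twist": -0.011},
  {"translation": [-2, 41, 0], "twist": -0.011},
  {"translation": [-3, 40, 0], "twist": -0.011},
  {"translation": [0, 0, -40], "twist": 0},
  {"translation": [0, 0, -20], "twist": 0},
  {"translation": [0, 0, 0], "twist": 0},
  {"translation": [0, 0, 0], "twist": 0},
], grip=0.7)

```text
time: 25.85
ee_pos: [0.545, 0.1842, 0.0493]
eef_rot: [-0.494, 0.506, -0.506, 0.494]
ft_force: [0.3, 1.0, 1.0]
width: 0.026
```

```bash
python3 - <<'E'
from h import *
st(); c=camera("wrist"); 
cv2.imwrite("pics/w18.png",c["img"][:,:,::-1])
E
```

```text
t 25.85 tcp [545.  184.2  49.3] yaw(jaw) -1.594 down [-0.001 -0.    -1.   ] F [0.3 1.  1. ] w 0.0260 q [ 0.06  0.45 -0.56  1.75  0.27  1.02 -2.2 ]
```

View pics/w18.png

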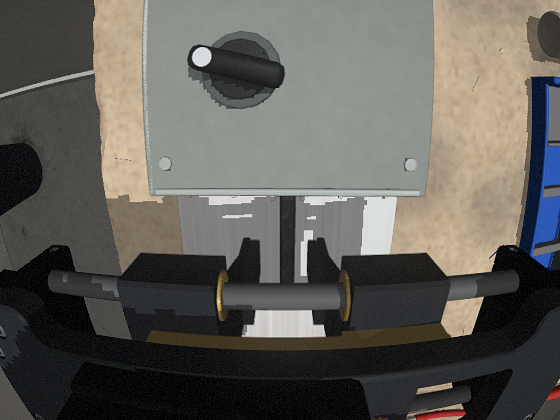

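Call:
jog_arm([
  {"translation": [0, -1, -20], "twist": 0},
  {"translation": [0, 0, -10], "twist": 0},
  {"translation": [0, 0, -6], "twist": 0},
  {"translation": [0, 0, -2], "twist": 0},
  {"translation": [0, 0, 0], "twist": 0},
])

```text
time: 26.4
ee_pos: [0.5455, 0.1834, 0.0119]
eef_rot: [0.494, -0.506, 0.506, -0.494]
ft_force: [-0.6, -0.4, -0.3]
width: 0.026
```

Call:
jog_arm([
  {"translation": [0, 0, 0], "twist": 0},
  {"translation": [0, 0, 0], "twist": 0},
  {"translation": [0, 0, 0], "twist": 0},
  {"translation": [0, 0, 0], "twist": 0},
  {"translation": [0, 0, 0], "twist": 0},
  {"translation": [0, 0, 0], "twist": 0},
], grip=1)

```text
time: 27.0
ee_pos: [0.5455, 0.1834, 0.0119]
eef_rot: [0.494, -0.506, 0.506, -0.494]
ft_force: [-1.1, -1.0, 5.4]
width: 0.0103
```

Call:
jog_arm([
  {"translation": [-5, 0.2, 0.5], "twist": 0},
  {"translation": [-10, 0.3, 0], "twist": 0},
  {"translation": [-10, 0.3, 0], "twist": 0},
  {"translation": [-8, 0.3, 0], "twist": 0},
  {"translation": [0, 0, 0], "twist": 0},
  {"translation": [0, 0, 0], "twist": 0},
])

```text
time: 27.6
ee_pos: [0.5121, 0.1843, 0.0121]
eef_rot: [0.494, -0.506, 0.506, -0.494]
ft_force: [1.2, -0.1, -0.4]
width: 0.0102
```

```bash
python3 - <<'E'
from h import *
st(); c=camera("wrist"); 
cv2.imwrite("pics/w19.png",c["img"][:,:,::-1])
E
```

```text
t 27.60 tcp [512.1 184.3  12.1] yaw(jaw) -1.594 down [-0. -0. -1.] F [ 1.2 -0.1 -0.4] w 0.0102 q [ 0.05  0.44 -0.56  1.86  0.29  0.92 -2.24]
```

View pics/w19.png

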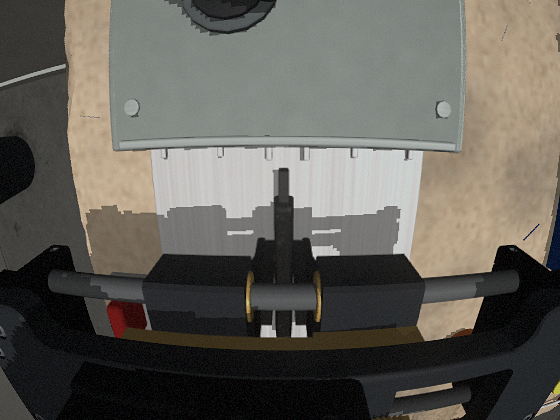

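Call:
jog_arm([
  {"translation": [-3, 0, 10], "twist": 0},
  {"translation": [0, 0, 25], "twist": 0},
  {"translation": [0, 0, 40], "twist": 0},
  {"translation": [6, -40, 10], "twist": 0.012},
  {"translation": [6, -40, 0], "twist": 0.012},
  {"translation": [6, -40, 0], "twist": 0.012},
  {"translation": [6, -40, 0], "twist": 0.012},
  {"translation": [6, -40, 0], "twist": 0.012},
  {"translation": [6, -40, 0], "twist": 0.012},
  {"translation": [6, -40, 0], "twist": 0.012},
  {"translation": [0, 0, -30], "twist": 0},
  {"translation": [0, 0, -15], "twist": 0},
  {"translation": [0, 0, 0], "twist": 0},
  {"translation": [0, 0, 0], "twist": 0},
])

```text
time: 29.05
ee_pos: [0.5514, -0.0941, 0.0526]
eef_rot: [-0.515, 0.484, -0.484, 0.516]
ft_force: [0.0, 0.6, -0.9]
width: 0.0105
```

```bash
python3 - <<'E'
from h import *
st(); c=camera("wrist"); 
cv2.imwrite("pics/w20.png",c["img"][:,:,::-1]); crop(c["img"],150,50,410,260,3,"pics/w20c.png")
E
```

```text
t 29.05 tcp [551.4 -94.1  52.6] yaw(jaw) -1.508 down [-0.     0.001 -1.   ] F [ 0.   0.6 -0.9] w 0.0105 q [ 0.47  0.39 -0.45  1.8   0.2   1.   -1.57]
```

View pics/w20c.png

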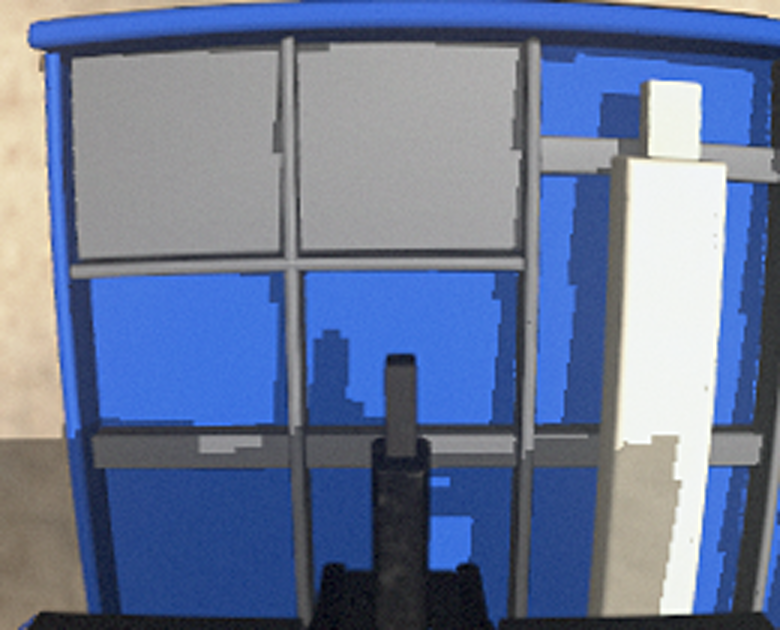

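```bash
python3 - <<'E'
from h import *
c=camera("wrist")
q=lambda u,v,z:(pt(c,u/3+150-.3,v/3+50-.3,z,True)*1e3).round(1)
print("tail",q(401,355,.0645),"shoulder",q(401,440,.0645),"div",q(410,264,.018),"d1",q(528,264,.018),"d0",q(291,264,.018))
E
```

```text
tail [603.8 -90.9  64.5] shoulder [589.8 -91.8  64.5] div [613.6 -92.2  18. ] d1 [ 615.3 -116.2   18. ] d0 [612.2 -68.   18. ]
```

Call:
jog_arm([
  {"translation": [1, -1, -20], "twist": 0},
  {"translation": [0, 0, -10], "twist": 0},
  {"translation": [0, 0, -5], "twist": 0},
  {"translation": [0, 0, 0], "twist": 0},
  {"translation": [0, 0, 0], "twist": 0},
])

```text
time: 29.65
ee_pos: [0.5526, -0.0964, 0.0176]
eef_rot: [-0.515, 0.484, -0.485, 0.515]
ft_force: [0.1, 0.1, -0.4]
width: 0.0102
```

Call:
jog_arm([
  {"translation": [0, 0, -0.8], "twist": 0},
  {"translation": [0, 0, 0], "twist": 0},
])

```text
time: 29.85
ee_pos: [0.5526, -0.0966, 0.0167]
eef_rot: [-0.515, 0.484, -0.485, 0.515]
ft_force: [0.5, -0.8, -1.2]
width: 0.0105
```

Call:
jog_arm([
  {"translation": [0, 0, 0], "twist": 0},
  {"translation": [0, 0, 0], "twist": 0},
  {"translation": [0, 0, 0], "twist": 0},
  {"translation": [0, 0, 0], "twist": 0},
  {"translation": [0, 0, 10], "twist": 0},
  {"translation": [0, 0, 30], "twist": 0},
  {"translation": [0, 0, 40], "twist": 0},
  {"translation": [0, 0, 0], "twist": 0},
], grip=0.84)

```text
time: 30.65
ee_pos: [0.5556, -0.0967, 0.1023]
eef_rot: [-0.513, 0.482, -0.487, 0.517]
ft_force: [1.9, 0.0, -0.3]
width: 0.0138
```

```bash
python3 - <<'E'
from h import *
st(); c=camera("wrist"); 
cv2.imwrite("pics/w21.png",c["img"][:,:,::-1])
E
```

```text
t 30.65 tcp [555.6 -96.7 102.3] yaw(jaw) -1.510 down [ 0.009 -0.002 -1.   ] F [ 1.9  0.  -0.3] w 0.0138 q [ 0.48  0.33 -0.46  1.76  0.17  1.09 -1.54]
```

View pics/w21.png

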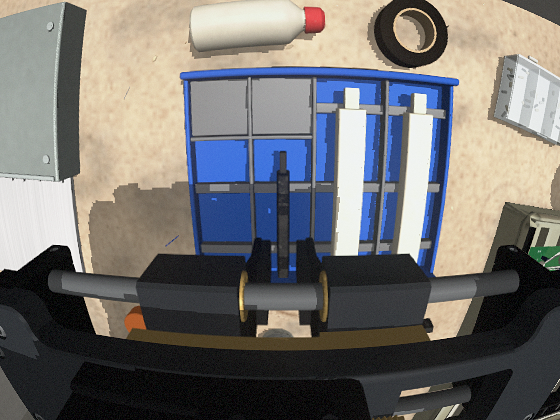

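Call:
jog_arm([
  {"translation": [-11, -9.5, 2], "twist": 0.136},
  {"translation": [-11, -9.5, 2], "twist": 0.136},
  {"translation": [-11, -9.5, 2], "twist": 0.136},
  {"translation": [-11, -9.5, 2], "twist": 0.136},
  {"translation": [-11, -9.5, 2], "twist": 0.136},
  {"translation": [-11, -9.5, 2], "twist": 0.136},
  {"translation": [-11, -9.5, 2], "twist": 0.136},
  {"translation": [-11, -9.5, 2], "twist": 0.136},
  {"translation": [-11, -9.5, 2], "twist": 0.136},
  {"translation": [-11, -9.5, 2], "twist": 0.136},
  {"translation": [-11, -9.5, 0], "twist": 0.136},
  {"translation": [-12, -9.5, 0], "twist": 0.136},
  {"translation": [0, 0, 0], "twist": 0},
  {"translation": [0, 0, 0], "twist": 0},
], grip=0.65)

```text
time: 32.1
ee_pos: [0.4193, -0.2104, 0.1161]
eef_rot: [-0.706, -0.042, 0.042, 0.706]
ft_force: [-0.1, 0.0, 0.0]
width: 0.0302
```

```bash
python3 - <<'E'
from h import *
st(); c=camera("wrist"); 
cv2.imwrite("pics/w22.png",c["img"][:,:,::-1])
c=camera("top"); crop(c["img"],240,100,450,310,2.8,"pics/t22.png")
E
```

```text
t 32.10 tcp [ 419.3 -210.4  116.1] yaw(jaw) 0.118 down [-0.  0. -1.] F [-0.1  0.   0. ] w 0.0302 q [ 0.93  0.13 -0.59  1.96  0.08  1.07  0.42]
```

View pics/w22.png

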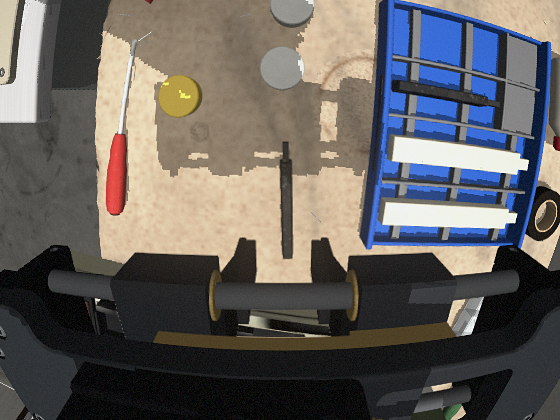

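View pics/t22.png

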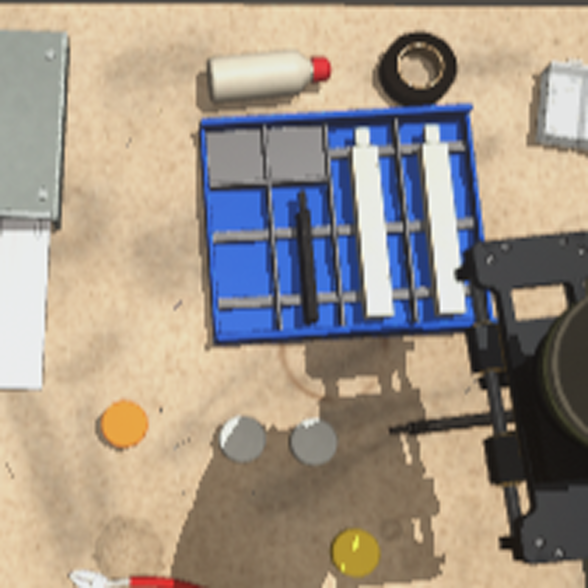

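```bash
python3 - <<'E'
from h import *
c=camera("wrist")
a=pt(c,285.3,142,.016,True)*1e3;b=pt(c,288.5,257,.012,True)*1e3
print(a,b,(a+b)/2,np.arctan2(a[1]-b[1],a[0]-b[0])-np.pi/2,np.hypot(*(a-b)[:2]))
for u,v in[(281,68),(291,8)]: print(pt(c,u,v,.018,True)*1e3)
E
```

```text
[ 416.11939049 -159.21897291   16.        ] [ 431.77147693 -263.17502806   12.        ] [ 423.94543371 -211.19700049   14.        ] 0.14944193277404527 105.12777564631413
[ 405.57960366 -100.12238378   18.        ]
[407.42132751 -49.14398414  18.        ]
```

Call:
jog_arm([
  {"translation": [3, -1, -30], "twist": 0.03},
  {"translation": [1.5, 0, -35], "twist": 0},
  {"translation": [0, 0, -25], "twist": 0},
  {"translation": [0, 0, -12], "twist": 0},
  {"translation": [0, 0, -6], "twist": 0},
  {"translation": [0, 0, -2], "twist": 0},
  {"translation": [0, 0, 0], "twist": 0},
])

```text
time: 32.95
ee_pos: [0.4245, -0.2118, 0.007]
eef_rot: [0.705, 0.054, -0.053, -0.705]
ft_force: [-0.2, 0.5, -0.0]
width: 0.0304
```

```bash
python3 - <<'E'
from h import *
st(); c=camera("wrist"); crop(c["img"],150,130,430,310,2.8,"pics/w23.png")
E
```

```text
t 32.95 tcp [ 424.5 -211.8    7. ] yaw(jaw) 0.152 down [ 0.001 -0.001 -1.   ] F [-0.2  0.5 -0. ] w 0.0304 q [ 0.88  0.31 -0.56  2.04  0.22  0.85  0.34]
```

View pics/w23.png

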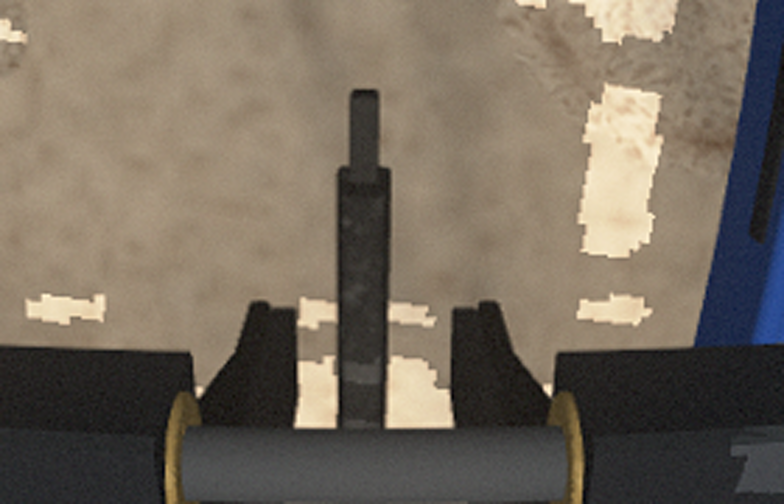

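Centred on the key. Lower slightly, grip, lift.

Call:
jog_arm([
  {"translation": [-0.5, 0, -3], "twist": 0},
  {"translation": [0, 0, 0], "twist": 0},
])

```text
time: 33.2
ee_pos: [0.4233, -0.2118, 0.0035]
eef_rot: [0.705, 0.054, -0.053, -0.705]
ft_force: [-0.1, -0.1, -0.7]
width: 0.0304
```

Call:
jog_arm([
  {"translation": [0, 0, 0], "twist": 0},
  {"translation": [0, 0, 0], "twist": 0},
  {"translation": [0, 0, 0], "twist": 0},
  {"translation": [0, 0, 0], "twist": 0},
  {"translation": [0, 0, 0], "twist": 0},
  {"translation": [0, 0, 0], "twist": 0},
  {"translation": [0, 0, 0], "twist": 0},
], grip=1)

```text
time: 33.9
ee_pos: [0.4233, -0.2116, 0.0033]
eef_rot: [0.705, 0.054, -0.054, -0.705]
ft_force: [-1.0, 0.1, 2.3]
width: 0.0107
```

Call:
jog_arm([
  {"translation": [0, 0, 20], "twist": 0},
  {"translation": [0, 0, 40], "twist": 0},
  {"translation": [0, 0, 30], "twist": 0},
  {"translation": [10.5, 14, 0], "twist": -0.139},
  {"translation": [10.5, 14, 0], "twist": -0.139},
  {"translation": [10.5, 14, 0], "twist": -0.139},
  {"translation": [10.5, 14, 0], "twist": -0.139},
  {"translation": [10.5, 14, 0], "twist": -0.139},
  {"translation": [10.5, 14, 0], "twist": -0.139},
  {"translation": [10.5, 14, 0], "twist": -0.139},
  {"translation": [10.5, 14, 0], "twist": -0.139},
  {"translation": [10.5, 14, 0], "twist": -0.139},
  {"translation": [10.5, 13, 0], "twist": -0.139},
  {"translation": [10.5, 13, 0], "twist": -0.139},
  {"translation": [10, 13, 0], "twist": -0.136},
  {"translation": [0, 0, -20], "twist": 0},
  {"translation": [0, 0, -20], "twist": 0},
  {"translation": [0, 0, 0], "twist": 0},
  {"translation": [0, 0, 0], "twist": 0},
])

```text
time: 35.8
ee_pos: [0.5486, -0.0465, 0.0534]
eef_rot: [0.514, -0.486, 0.485, -0.514]
ft_force: [-0.3, -0.8, -0.1]
width: 0.0101
```

```bash
python3 - <<'E'
from h import *
st(); c=camera("wrist"); 
crop(c["img"],150,50,410,260,3,"pics/w24c.png")
E
```

```text
t 35.80 tcp [548.6 -46.5  53.4] yaw(jaw) -1.513 down [-0.001  0.    -1.   ] F [-0.3 -0.8 -0.1] w 0.0101 q [ 0.41  0.37 -0.49  1.82  0.2   1.   -1.67]
```

View pics/w24c.png

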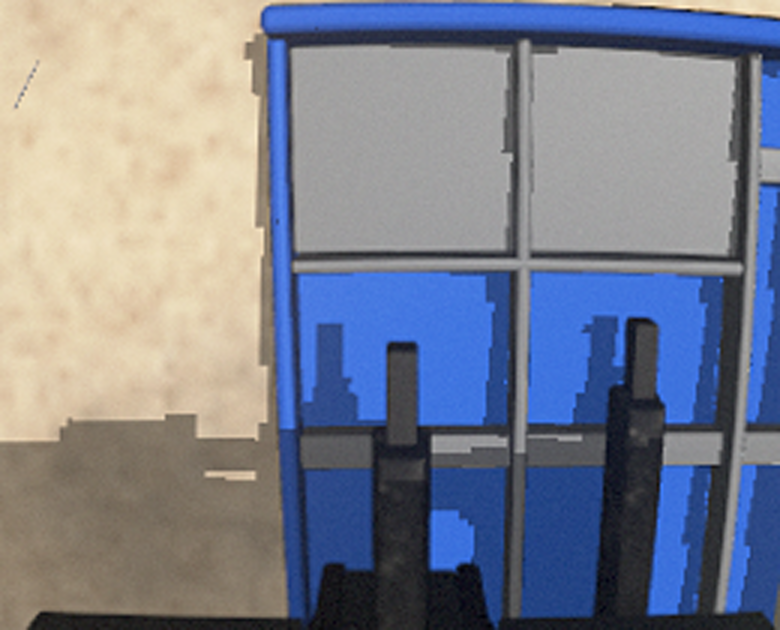

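```bash
python3 - <<'E'
from h import *
c=camera("wrist")
q=lambda u,v,z:(pt(c,u/3+150-.3,v/3+50-.3,z,True)*1e3).round(1)
print("tail",q(402,343,.066),"div",q(410,267,.018),"d1",q(520,267,.018),"side",q(288,265,.018),"d2",q(743,268,.018),"b1tail",q(640,320,.028))
E
```

```text
tail [603.2 -43.5  66. ] div [610.1 -44.8  18. ] d1 [611.6 -67.3  18. ] side [609.3 -19.9  18. ] d2 [ 615.6 -115.4   18. ] b1tail [603.9 -91.1  28. ]
```

Call:
jog_arm([
  {"translation": [-1, 0, -20], "twist": 0},
  {"translation": [0, 0, -10], "twist": 0},
  {"translation": [0, 0, -6], "twist": 0},
  {"translation": [0, 0, -1], "twist": 0},
  {"translation": [0, 0, 0], "twist": 0},
])

```text
time: 36.4
ee_pos: [0.548, -0.0465, 0.0166]
eef_rot: [-0.514, 0.485, -0.485, 0.514]
ft_force: [-0.8, 0.2, -1.6]
width: 0.0102
```

Call:
jog_arm([
  {"translation": [0, 0, -0.6], "twist": 0},
  {"translation": [0, 0, 0], "twist": 0},
])

```text
time: 36.6
ee_pos: [0.5481, -0.0466, 0.0161]
eef_rot: [-0.514, 0.485, -0.486, 0.514]
ft_force: [-0.3, -0.4, 0.3]
width: 0.0102
```

Call:
jog_arm([
  {"translation": [0, 0, 0], "twist": 0},
  {"translation": [0, 0, 0], "twist": 0},
  {"translation": [0, 0, 0], "twist": 0},
  {"translation": [0, 0, 0], "twist": 0},
  {"translation": [0, 0, 10], "twist": 0},
  {"translation": [0, 0, 30], "twist": 0},
  {"translation": [0, 0, 40], "twist": 0},
  {"translation": [0, 0, 0], "twist": 0},
], grip=0.84)

```text
time: 37.4
ee_pos: [0.5511, -0.0464, 0.1016]
eef_rot: [-0.512, 0.483, -0.488, 0.516]
ft_force: [0.9, -0.6, 0.5]
width: 0.0137
```

```bash
python3 - <<'E'
from h import *
st(); c=camera("wrist"); 
cv2.imwrite("pics/w25.png",c["img"][:,:,::-1])
c=camera("top"); cv2.imwrite("pics/t25.png",c["img"][:,:,::-1])
E
```

```text
t 37.40 tcp [551.1 -46.4 101.6] yaw(jaw) -1.513 down [ 0.009 -0.001 -1.   ] F [ 0.9 -0.6  0.5] w 0.0137 q [ 0.43  0.31 -0.5   1.78  0.17  1.08 -1.64]
```

View pics/w25.png

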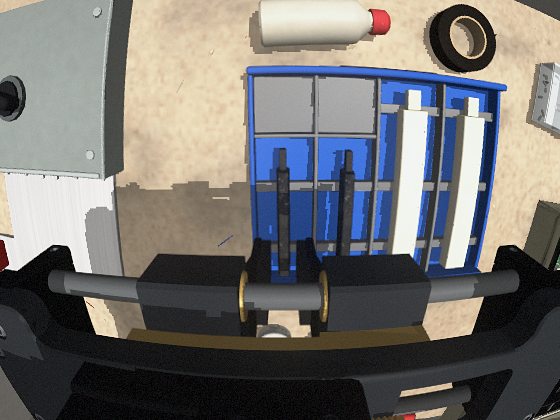

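View pics/t25.png

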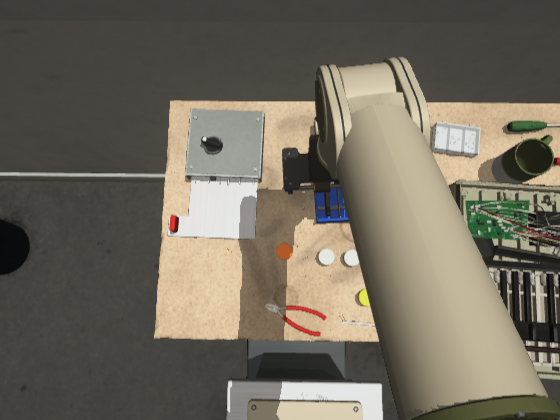

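Call:
jog_arm([
  {"translation": [-13, -5, 2], "twist": 0.137},
  {"translation": [-13, -5, 2], "twist": 0.137},
  {"translation": [-13, -5, 2], "twist": 0.137},
  {"translation": [-13, -5, 2], "twist": 0.137},
  {"translation": [-13, -5, 2], "twist": 0.137},
  {"translation": [-13, -5, 0], "twist": 0.137},
  {"translation": [-13, -5, 0], "twist": 0.137},
  {"translation": [-13, -5, 0], "twist": 0.137},
  {"translation": [-13, -5, 0], "twist": 0.137},
  {"translation": [-13, -5, 0], "twist": 0.137},
  {"translation": [-14, -4, 0], "twist": 0.14},
  {"translation": [0, 0, 0], "twist": 0},
  {"translation": [0, 0, 0], "twist": 0},
], grip=0.3)

```text
time: 38.8
ee_pos: [0.4038, -0.1006, 0.1054]
eef_rot: [0.707, -0.003, 0.003, -0.707]
ft_force: [0.0, -0.9, -0.0]
width: 0.0609
```

```bash
python3 - <<'E'
from h import *
st(); c=camera("wrist"); 
cv2.imwrite("pics/w26.png",c["img"][:,:,::-1])
c=camera("top"); cv2.imwrite("pics/t26.png",c["img"][:,:,::-1])
E
```

```text
t 38.80 tcp [ 403.8 -100.6  105.4] yaw(jaw) -0.008 down [-0. -0. -1.] F [ 0.  -0.9 -0. ] w 0.0609 q [ 0.76  0.01 -0.62  2.09  0.01  1.04  0.13]
```

View pics/w26.png

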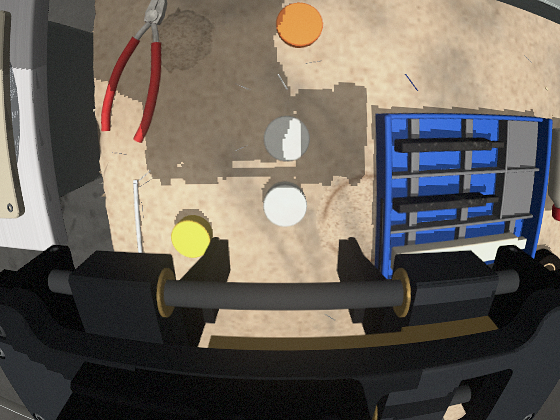

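View pics/t26.png

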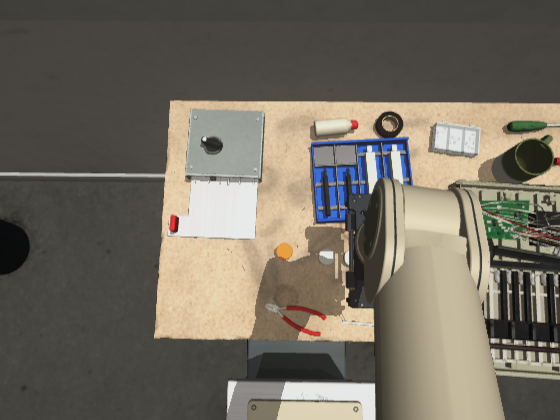

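```bash
python3 - <<'E'
from h import *
c=camera("wrist")
for n,u,v in[("B",285,204),("A",287,138),("Y",191,238)]: print(n,pt(c,u,v,.018,True)*1e3)
E
```

```text
B [406.4143432  -98.06212655  18.        ]
A [408.23134084 -44.769788    18.        ]
Y [ 325.14079536 -128.40524195   18.        ]
```

Call:
jog_arm([
  {"translation": [1.5, 1.5, -30], "twist": 0},
  {"translation": [0, 0, -30], "twist": 0},
  {"translation": [0, 0, -20], "twist": 0},
  {"translation": [0, 0, -12], "twist": 0},
  {"translation": [0, 0, -5], "twist": 0},
  {"translation": [0, 0, 0], "twist": 0},
  {"translation": [0, 0, 0], "twist": 0},
])

```text
time: 39.65
ee_pos: [0.406, -0.0992, 0.0094]
eef_rot: [0.707, -0.001, 0.002, -0.707]
ft_force: [0.5, -0.5, 0.2]
width: 0.0608
```

```bash
python3 - <<'E'
from h import *
st(); c=camera("wrist"); crop(c["img"],150,130,430,310,2.8,"pics/w27.png")
E
```

```text
t 39.65 tcp [406.  -99.2   9.4] yaw(jaw) -0.003 down [ 0.001 -0.    -1.   ] F [ 0.5 -0.5  0.2] w 0.0608 q [ 0.72  0.19 -0.62  2.17  0.15  0.82  0.  ]
```

View pics/w27.png

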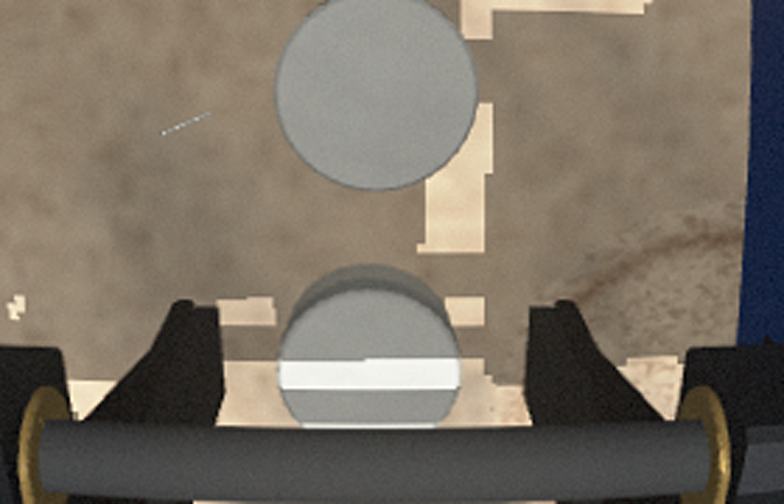

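Call:
jog_arm([
  {"translation": [0, 0, -1], "twist": 0},
  {"translation": [0, 0, 0], "twist": 0},
  {"translation": [0, 0, 0], "twist": 0},
  {"translation": [0, 0, 0], "twist": 0},
  {"translation": [0, 0, 0], "twist": 0},
  {"translation": [0, 0, 0], "twist": 0},
  {"translation": [0, 0, 0], "twist": 0},
], grip=1, grip_force=30)

```text
time: 40.4
ee_pos: [0.4053, -0.0991, 0.0078]
eef_rot: [0.707, -0.001, 0.001, -0.707]
ft_force: [-0.5, -0.2, 1.9]
width: 0.0345
```

```bash
python3 - <<'E'
from h import *
st(); c=camera("wrist"); crop(c["img"],150,130,430,310,2.8,"pics/w28.png")
E
```

```text
t 40.40 tcp [405.3 -99.1   7.8] yaw(jaw) -0.003 down [ 0. -0. -1.] F [-0.5 -0.2  1.9] w 0.0345 q [ 0.72  0.2  -0.62  2.17  0.15  0.82  0.  ]
```

View pics/w28.png

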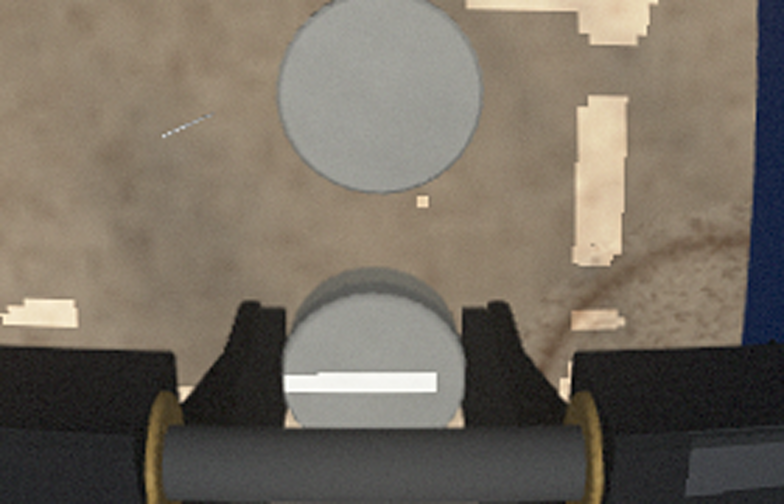

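```bash
python3 - <<'E'
from h import *
c=camera("wrist")
q=lambda u,v,z:(pt(c,u/2.8+150-.3,v/2.8+130-.3,z,True)*1e3).round(1)
print(q(374,383,.018),q(284,383,.018),q(464,383,.018),"top edge",q(374,293,.018),"fingertip far edge",q(265,308,.0078),q(490,308,.0078),q(265,308,.03))
print("A",q(379,91,.018),q(278,91,.018),q(481,91,.018))
E
```

```text
[ 406.  -100.7   18. ] [ 388.9 -100.7   18. ] [ 423.2 -100.8   18. ] top edge [406.1 -82.   18. ] fingertip far edge [384.7 -89.5   7.8] [428.8 -89.7   7.8] [387.6 -79.7  30. ]
A [407.1 -44.9  18. ] [389.8 -44.7  18. ] [424.5 -44.8  18. ]
```

Call:
jog_arm([
  {"translation": [0, 0, 20], "twist": 0},
  {"translation": [0, 0, 40], "twist": 0},
  {"translation": [0, 0, 30], "twist": 0},
  {"translation": [21, 0.6, 0], "twist": -0.137},
  {"translation": [21, 0.6, 0], "twist": -0.137},
  {"translation": [21, 0.6, 0], "twist": -0.137},
  {"translation": [21, 0.6, 0], "twist": -0.137},
  {"translation": [21, 0.6, 0], "twist": -0.137},
  {"translation": [21, 0.6, 0], "twist": -0.137},
  {"translation": [21, 0.6, 0], "twist": -0.137},
  {"translation": [21, 0.6, 0], "twist": -0.137},
  {"translation": [21, 0.6, 0], "twist": -0.137},
  {"translation": [21, 0.6, 0], "twist": -0.137},
  {"translation": [21, 0.6, 0], "twist": -0.137},
  {"translation": [0, 0, -20], "twist": 0},
  {"translation": [0, 0, -20], "twist": 0},
  {"translation": [0, 0, 0], "twist": 0},
  {"translation": [0, 0, 0], "twist": 0},
])

```text
time: 42.3
ee_pos: [0.636, -0.0924, 0.0576]
eef_rot: [0.515, -0.485, 0.484, -0.515]
ft_force: [-0.3, -0.2, 0.4]
width: 0.034
```

```bash
python3 - <<'E'
from h import *
st(); c=camera("wrist"); 
cv2.imwrite("pics/w29.png",c["img"][:,:,::-1])
E
```

```text
t 42.30 tcp [636.  -92.4  57.6] yaw(jaw) -1.510 down [-0.001  0.    -1.   ] F [-0.3 -0.2  0.4] w 0.0340 q [ 0.39  0.54 -0.41  1.57  0.24  1.09 -1.6 ]
```

View pics/w29.png

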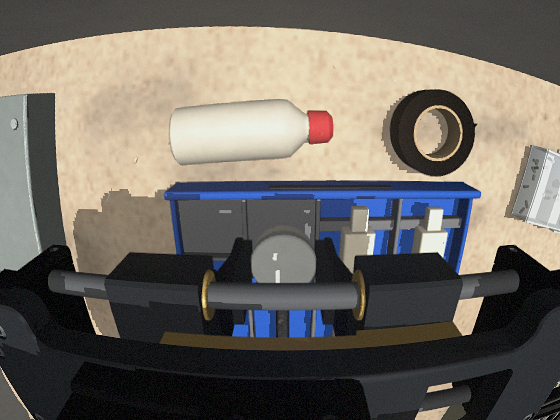

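```bash
python3 - <<'E'
from h import *
c=camera("wrist"); crop(c["img"],150,170,410,320,3,"pics/w29c.png")
q=lambda u,v,z:(pt(c,u,v,z,True)*1e3).round(1)
print(q(246,205,.018),q(318,205,.018),"wall top",q(284,184,.028),"tin",q(284,263,.0675))
E
```

```text
[652.  -66.7  18. ] [ 654.9 -114.1   18. ] wall top [670.3 -90.7  28. ] tin [637.  -92.6  67.5]
```

View pics/w29c.png

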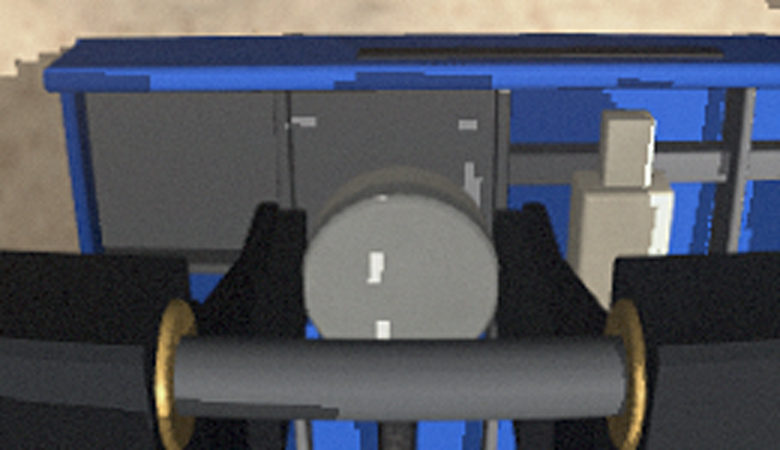

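Call:
jog_arm([
  {"translation": [1, -0.5, -20], "twist": 0},
  {"translation": [0, 0, -10], "twist": 0},
  {"translation": [0, 0, -5], "twist": 0},
  {"translation": [0, 0, -2], "twist": 0},
  {"translation": [0, 0, 0], "twist": 0},
])

```text
time: 42.9
ee_pos: [0.6374, -0.093, 0.021]
eef_rot: [-0.515, 0.485, -0.485, 0.515]
ft_force: [0.3, -0.9, -1.5]
width: 0.0342
```

```bash
python3 - <<'E'
from h import *
st(); c=camera("wrist"); crop(c["img"],150,170,410,320,3,"pics/w30c.png")
E
```

```text
t 42.90 tcp [637.4 -93.   21. ] yaw(jaw) -1.510 down [ 0. -0. -1.] F [ 0.3 -0.9 -1.5] w 0.0342 q [ 0.38  0.58 -0.4   1.59  0.26  1.02 -1.61]
```

View pics/w30c.png

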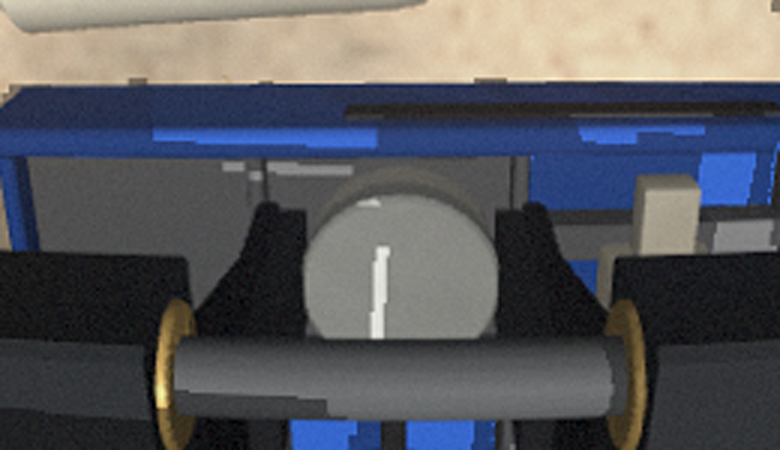

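Call:
jog_arm([
  {"translation": [0, 0, -1], "twist": 0},
  {"translation": [0, 0, 0], "twist": 0},
  {"translation": [0, 0, 0], "twist": 0},
  {"translation": [0, 0, 0], "twist": 0},
  {"translation": [0, 0, 15], "twist": 0},
  {"translation": [0, 0, 30], "twist": 0},
  {"translation": [0, 0, 40], "twist": 0},
  {"translation": [0, 0, 0], "twist": 0},
], grip=0.53)

```text
time: 43.75
ee_pos: [0.6408, -0.0929, 0.112]
eef_rot: [-0.513, 0.482, -0.487, 0.517]
ft_force: [0.5, -0.2, 0.1]
width: 0.0408
```

```bash
python3 - <<'E'
from h import *
st(); c=camera("wrist"); 
cv2.imwrite("pics/w31.png",c["img"][:,:,::-1])
E
```

```text
t 43.75 tcp [640.8 -92.9 112. ] yaw(jaw) -1.510 down [ 0.01  -0.001 -1.   ] F [ 0.5 -0.2  0.1] w 0.0408 q [ 0.39  0.49 -0.43  1.52  0.21  1.17 -1.58]
```

View pics/w31.png

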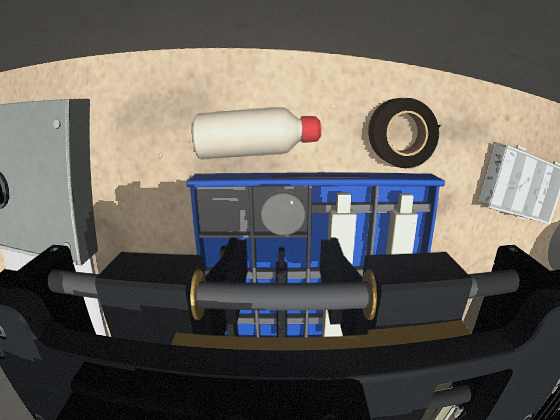

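Call:
jog_arm([
  {"translation": [-21, 4.4, 0], "twist": 0.137},
  {"translation": [-21, 4.4, 0], "twist": 0.137},
  {"translation": [-21, 4.4, 0], "twist": 0.137},
  {"translation": [-21, 4.4, 0], "twist": 0.137},
  {"translation": [-21, 4.4, 0], "twist": 0.137},
  {"translation": [-21, 4.4, 0], "twist": 0.137},
  {"translation": [-21, 4.4, 0], "twist": 0.137},
  {"translation": [-21, 4.4, 0], "twist": 0.137},
  {"translation": [-21, 4.4, 0], "twist": 0.137},
  {"translation": [-21, 4.4, 0], "twist": 0.137},
  {"translation": [-21, 4.4, 0], "twist": 0.137},
  {"translation": [0, 0, 0], "twist": 0},
  {"translation": [0, 0, 0], "twist": 0},
], grip=0.3)

```text
time: 45.1
ee_pos: [0.4063, -0.0449, 0.1049]
eef_rot: [0.707, -0.002, 0.002, -0.707]
ft_force: [0.3, -0.6, -0.2]
width: 0.0611
```

```bash
python3 - <<'E'
from h import *
st(); c=camera("wrist"); 
cv2.imwrite("pics/w32.png",c["img"][:,:,::-1])
E
```

```text
t 45.10 tcp [406.3 -44.9 104.9] yaw(jaw) -0.005 down [ 0.001 -0.001 -1.   ] F [ 0.3 -0.6 -0.2] w 0.0611 q [ 0.72 -0.   -0.71  2.11 -0.    1.03  0.01]
```

View pics/w32.png

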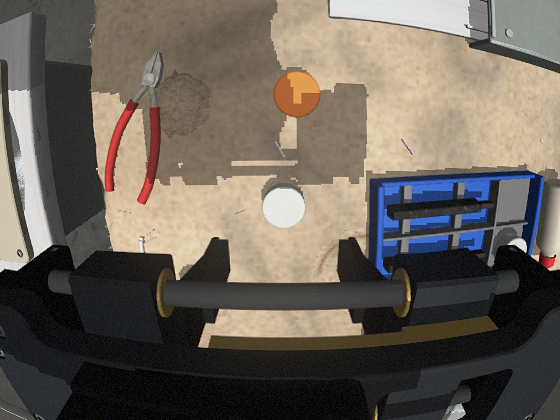

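Call:
jog_arm([
  {"translation": [1, -0.5, -30], "twist": 0},
  {"translation": [0, 0, -30], "twist": 0},
  {"translation": [0, 0, -20], "twist": 0},
  {"translation": [0, 0, -12], "twist": 0},
  {"translation": [0, 0, -5], "twist": 0},
  {"translation": [0, 0, 0], "twist": 0},
  {"translation": [0, 0, 0], "twist": 0},
])

```text
time: 45.85
ee_pos: [0.4081, -0.0451, 0.0084]
eef_rot: [0.707, -0.001, 0.002, -0.707]
ft_force: [-0.7, -0.2, -0.3]
width: 0.0606
```

```bash
python3 - <<'E'
from h import *
st(); c=camera("wrist"); crop(c["img"],150,130,430,310,2.8,"pics/w33.png")
E
```

```text
t 45.85 tcp [408.1 -45.1   8.4] yaw(jaw) -0.003 down [ 0.001 -0.    -1.   ] F [-0.7 -0.2 -0.3] w 0.0606 q [ 0.67  0.19 -0.7   2.18  0.17  0.82 -0.14]
```

View pics/w33.png

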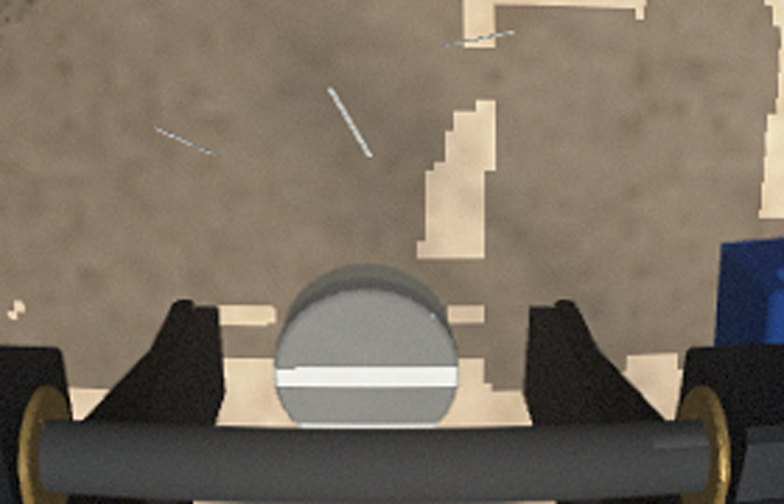

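Grip, lift and carry to small_2 (634, −41, biased slightly to +y).

Call:
jog_arm([
  {"translation": [-1, 0, -0.5], "twist": 0},
  {"translation": [0, 0, 0], "twist": 0},
  {"translation": [0, 0, 0], "twist": 0},
  {"translation": [0, 0, 0], "twist": 0},
  {"translation": [0, 0, 0], "twist": 0},
  {"translation": [0, 0, 0], "twist": 0},
  {"translation": [0, 0, 0], "twist": 0},
], grip=1, grip_force=30)

```text
time: 46.6
ee_pos: [0.4064, -0.0451, 0.0073]
eef_rot: [0.707, -0.001, 0.001, -0.707]
ft_force: [-0.7, -0.2, 3.2]
width: 0.0342
```

Call:
jog_arm([
  {"translation": [0, 0, 20], "twist": 0},
  {"translation": [0, 0, 40], "twist": 0},
  {"translation": [0, 0, 30], "twist": 0},
  {"translation": [20.5, 0.6, 0], "twist": -0.137},
  {"translation": [20.5, 0.6, 0], "twist": -0.137},
  {"translation": [20.5, 0.6, 0], "twist": -0.137},
  {"translation": [20.5, 0.6, 0], "twist": -0.137},
  {"translation": [20.5, 0.6, 0], "twist": -0.137},
  {"translation": [20.5, 0.6, 0], "twist": -0.137},
  {"translation": [20.5, 0.6, 0], "twist": -0.137},
  {"translation": [20.5, 0.6, 0], "twist": -0.137},
  {"translation": [20.5, 0.6, 0], "twist": -0.137},
  {"translation": [20.5, 0.6, 0], "twist": -0.137},
  {"translation": [20.5, 0, 0], "twist": -0.137},
  {"translation": [0, 0, -20], "twist": 0},
  {"translation": [0, 0, -20], "twist": 0},
  {"translation": [0, 0, 0], "twist": 0},
  {"translation": [0, 0, 0], "twist": 0},
])

```text
time: 48.4
ee_pos: [0.6315, -0.039, 0.0571]
eef_rot: [0.515, -0.485, 0.484, -0.515]
ft_force: [-0.2, -0.0, -0.8]
width: 0.0343
```

```bash
python3 - <<'E'
from h import *
st(); c=camera("wrist"); crop(c["img"],150,120,410,320,3,"pics/w34c.png")
E
```

```text
t 48.40 tcp [631.5 -39.   57.1] yaw(jaw) -1.510 down [-0.001  0.    -1.   ] F [-0.2 -0.  -0.8] w 0.0343 q [ 0.36  0.53 -0.48  1.59  0.27  1.08 -1.71]
```

View pics/w34c.png

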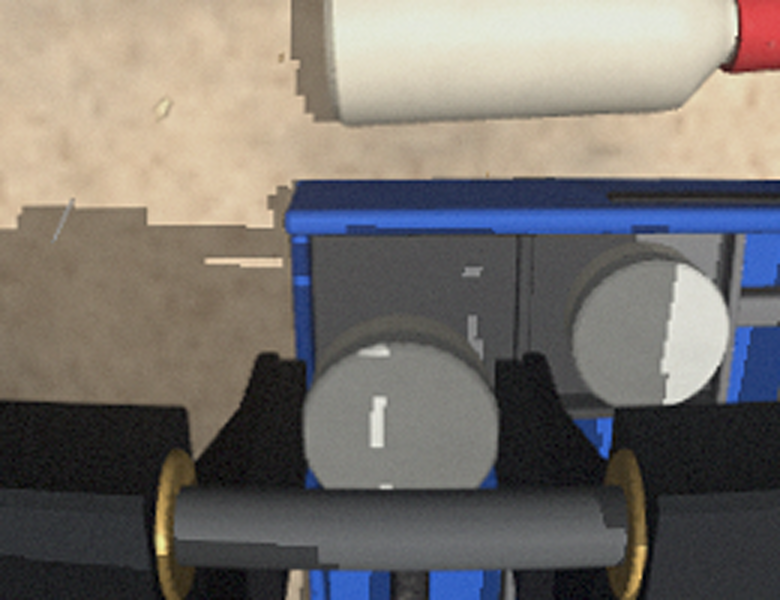

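Call:
jog_arm([
  {"translation": [2.5, -0.5, -18], "twist": 0},
  {"translation": [0, 0, -10], "twist": 0},
  {"translation": [0, 0, -5], "twist": 0},
  {"translation": [0, 0, -2], "twist": 0},
  {"translation": [0, 0, 0], "twist": 0},
])

```text
time: 48.95
ee_pos: [0.6342, -0.0395, 0.022]
eef_rot: [0.515, -0.485, 0.484, -0.515]
ft_force: [-0.6, 0.0, -1.9]
width: 0.0343
```

```bash
python3 - <<'E'
from h import *
st(); c=camera("wrist"); crop(c["img"],150,120,410,320,3,"pics/w35c.png")
E
```

```text
t 48.95 tcp [634.2 -39.5  22. ] yaw(jaw) -1.510 down [-0. -0. -1.] F [-0.6  0.  -1.9] w 0.0343 q [ 0.35  0.58 -0.47  1.61  0.29  1.03 -1.72]
```

View pics/w35c.png

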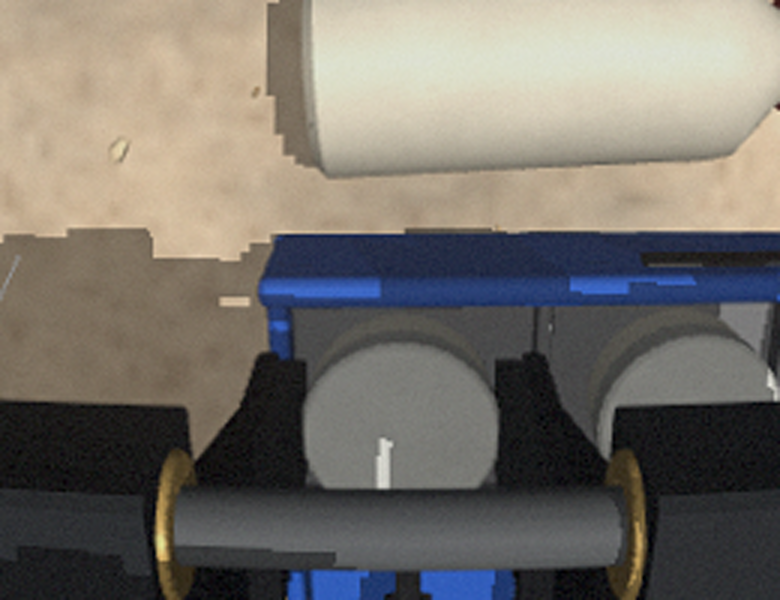

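Call:
jog_arm([
  {"translation": [0, 0, -1.8], "twist": 0},
  {"translation": [0, 0, 0], "twist": 0},
])

```text
time: 49.2
ee_pos: [0.6344, -0.0396, 0.0205]
eef_rot: [-0.515, 0.484, -0.485, 0.515]
ft_force: [-0.2, 0.9, -0.7]
width: 0.0342
```

Call:
jog_arm([
  {"translation": [0, 0, 0], "twist": 0},
  {"translation": [0, 0, 0], "twist": 0},
  {"translation": [0, 0, 0], "twist": 0},
  {"translation": [0, 0, 15], "twist": 0},
  {"translation": [0, 0, 30], "twist": 0},
  {"translation": [0, 0, 40], "twist": 0},
  {"translation": [0, 0, 0], "twist": 0},
], grip=0.55)

```text
time: 49.9
ee_pos: [0.6377, -0.0391, 0.1126]
eef_rot: [-0.513, 0.482, -0.487, 0.517]
ft_force: [0.6, 0.5, -0.6]
width: 0.0392
```

```bash
python3 - <<'E'
from h import *
st(); c=camera("wrist"); cv2.imwrite("pics/w36.png",c["img"][:,:,::-1])
E
```

```text
t 49.90 tcp [637.7 -39.1 112.6] yaw(jaw) -1.510 down [ 0.01 -0.   -1.  ] F [ 0.6  0.5 -0.6] w 0.0392 q [ 0.37  0.48 -0.5   1.54  0.24  1.17 -1.69]
```

View pics/w36.png

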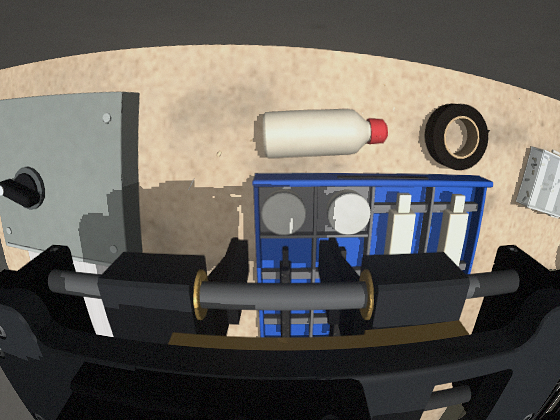

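Call:
jog_arm([
  {"translation": [-20.5, 40, 0], "twist": -0.01},
  {"translation": [-20.5, 40, 0], "twist": -0.01},
  {"translation": [-20.5, 40, 0], "twist": -0.01},
  {"translation": [-20.5, 40, 0], "twist": -0.01},
  {"translation": [-20.5, 40, 0], "twist": -0.01},
  {"translation": [-20.5, 40, 0], "twist": -0.01},
  {"translation": [-20.5, 41, 0], "twist": -0.01},
  {"translation": [-20, 41, 0], "twist": -0.01},
  {"translation": [0, 0, 0], "twist": 0},
  {"translation": [0, 0, 0], "twist": 0},
], grip=0.6)

```text
time: 50.95
ee_pos: [0.47, 0.2833, 0.1053]
eef_rot: [-0.496, 0.504, -0.504, 0.496]
ft_force: [0.6, -1.3, -0.5]
width: 0.0348
```

```bash
python3 - <<'E'
from h import *
st(); c=camera("wrist"); cv2.imwrite("pics/w37.png",c["img"][:,:,::-1])
c=camera("top"); crop(c["img"],300,95,430,235,4,"pics/t37.png")
E
```

```text
t 50.95 tcp [470.  283.3 105.3] yaw(jaw) -1.587 down [-0. -0. -1.] F [ 0.6 -1.3 -0.5] w 0.0348 q [-0.06  0.34 -0.66  1.78  0.23  1.11 -2.39]
```

View pics/w37.png

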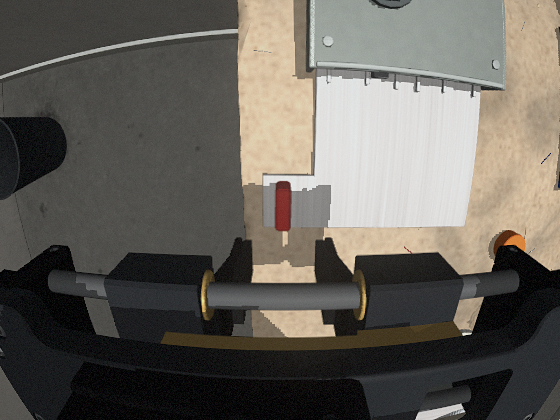

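View pics/t37.png

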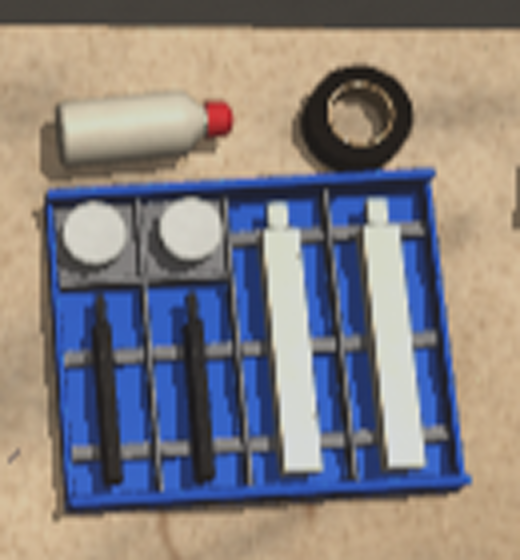

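Call:
jog_arm([
  {"translation": [4, 0, -30], "twist": 0},
  {"translation": [0, 0, -35], "twist": 0},
  {"translation": [0, 0, -15], "twist": 0},
  {"translation": [0, 0, -8], "twist": 0},
  {"translation": [0, 0, 0], "twist": 0},
  {"translation": [0, 0, 0], "twist": 0},
])

```text
time: 51.65
ee_pos: [0.4756, 0.2828, 0.0186]
eef_rot: [0.495, -0.505, 0.505, -0.496]
ft_force: [-0.4, 0.6, 0.5]
width: 0.0351
```

Call:
jog_arm([
  {"translation": [0, 0, 0], "twist": 0},
  {"translation": [0, 0, 0], "twist": 0},
  {"translation": [0, 0, 0], "twist": 0},
  {"translation": [0, 0, 0], "twist": 0},
  {"translation": [0, 0, 0], "twist": 0},
  {"translation": [0, 0, 0], "twist": 0},
], grip=1)

```text
time: 52.25
ee_pos: [0.475, 0.2836, 0.0178]
eef_rot: [-0.495, 0.505, -0.504, 0.496]
ft_force: [-0.4, 4.4, 0.5]
width: 0.0119
```

Call:
jog_arm([
  {"translation": [6, -0.1, 0], "twist": 0},
  {"translation": [8, -0.2, 0], "twist": 0},
  {"translation": [8, -0.2, 0], "twist": 0},
  {"translation": [8, -0.3, 0], "twist": 0},
  {"translation": [8, -0.2, 0], "twist": 0},
  {"translation": [8, -0.2, 0], "twist": 0},
  {"translation": [8, -0.2, 0], "twist": 0},
  {"translation": [8, -0.3, 0], "twist": 0},
  {"translation": [8, -0.2, 0], "twist": 0},
  {"translation": [6, -0.2, 0], "twist": 0},
  {"translation": [4, -0.1, 0], "twist": 0},
  {"translation": [1, 0, 0], "twist": 0},
  {"translation": [0, 0, 0], "twist": 0},
  {"translation": [0, 0, 0], "twist": 0},
])

```text
time: 53.65
ee_pos: [0.555, 0.2815, 0.0178]
eef_rot: [-0.495, 0.505, -0.504, 0.495]
ft_force: [-4.7, 3.9, 5.3]
width: 0.0116
```

Call:
jog_arm([
  {"translation": [0, 0, 0], "twist": 0},
  {"translation": [0, 0, 0], "twist": 0},
  {"translation": [0, 0, 0], "twist": 0},
  {"translation": [0, 0, 30], "twist": 0},
  {"translation": [0, 0, 40], "twist": 0},
  {"translation": [0, 0, 30], "twist": 0},
  {"translation": [9, -7.8, 0], "twist": 0.13},
  {"translation": [9, -7.8, 0], "twist": 0.13},
  {"translation": [9, -7.8, 0], "twist": 0.13},
  {"translation": [9, -7.8, 0], "twist": 0.13},
  {"translation": [9, -7.8, 0], "twist": 0.13},
  {"translation": [9, -7.8, 0], "twist": 0.13},
  {"translation": [9, -7.8, 0], "twist": 0.13},
  {"translation": [9, -7.8, 0], "twist": 0.13},
  {"translation": [9, -7.8, 0], "twist": 0.13},
  {"translation": [9, -7, 0], "twist": 0.13},
  {"translation": [0, 0, 0], "twist": 0},
  {"translation": [0, 0, 0], "twist": 0},
], grip=0.65)

```text
time: 55.45
ee_pos: [0.6455, 0.2029, 0.117]
eef_rot: [-0.699, 0.104, -0.103, 0.699]
ft_force: [-0.1, 1.0, -0.1]
width: 0.0307
```

```bash
python3 - <<'E'
from h import *
st(); c=camera("wrist"); cv2.imwrite("pics/w38.png",c["img"][:,:,::-1])
E
```

```text
t 55.45 tcp [645.5 202.9 117. ] yaw(jaw) -0.294 down [-0.001  0.    -1.   ] F [-0.1  1.  -0.1] w 0.0307 q [ 0.16  0.65 -0.79  1.4   0.46  1.29 -0.95]
```

View pics/w38.png

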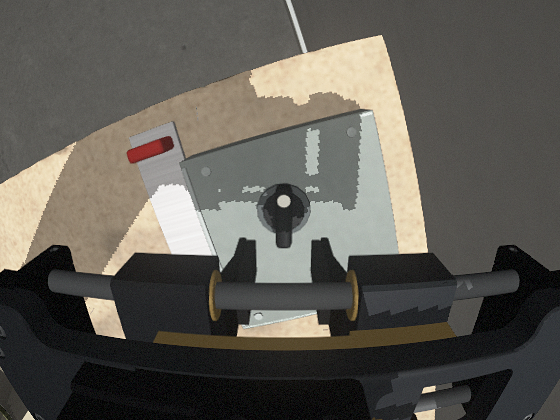

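Tray is home, bar aligned with the fingers. Descend to z≈49, grip, turn back.

Call:
jog_arm([
  {"translation": [0.8, 1.2, -25], "twist": 0},
  {"translation": [0, 0, -25], "twist": 0},
  {"translation": [0, 0, -12], "twist": 0},
  {"translation": [0, 0, -5], "twist": 0},
  {"translation": [0, 0, 0], "twist": 0},
  {"translation": [0, 0, 0], "twist": 0},
])

```text
time: 56.1
ee_pos: [0.6471, 0.2047, 0.0516]
eef_rot: [-0.699, 0.102, -0.103, 0.7]
ft_force: [-1.3, 0.1, 0.1]
width: 0.0304
```

Call:
jog_arm([
  {"translation": [0, 0, 0], "twist": 0},
  {"translation": [0, 0, 0], "twist": 0},
  {"translation": [0, 0, 0], "twist": 0},
  {"translation": [0, 0, 0], "twist": 0},
  {"translation": [0, 0, 0], "twist": 0},
  {"translation": [0, 0, 0], "twist": 0},
], grip=1)

```text
time: 56.7
ee_pos: [0.6462, 0.2045, 0.0508]
eef_rot: [0.7, -0.102, 0.102, -0.7]
ft_force: [-3.9, -0.9, 6.2]
width: 0.0116
```

Call:
jog_arm([
  {"translation": [0, 0, 0], "twist": -0.1},
  {"translation": [0, 0, 0], "twist": -0.12},
  {"translation": [0, 0, 0], "twist": -0.12},
  {"translation": [0, 0, 0], "twist": -0.12},
  {"translation": [0, 0, 0], "twist": -0.12},
  {"translation": [0, 0, 0], "twist": -0.12},
  {"translation": [0, 0, 0], "twist": -0.12},
  {"translation": [0, 0, 0], "twist": -0.12},
  {"translation": [0, 0, 0], "twist": -0.12},
  {"translation": [0, 0, 0], "twist": -0.12},
  {"translation": [0, 0, 0], "twist": -0.12},
  {"translation": [0, 0, 0], "twist": -0.02},
  {"translation": [0, 0, 0], "twist": 0.0},
  {"translation": [0, 0, 0], "twist": 0.0},
])

```text
time: 58.1
ee_pos: [0.6466, 0.2039, 0.0508]
eef_rot: [0.491, -0.509, 0.509, -0.491]
ft_force: [-3.5, -2.4, 6.1]
width: 0.0116
```

```bash
python3 - <<'E'
from h import *
st()
E
```

```text
t 58.10 tcp [646.6 203.9  50.8] yaw(jaw) -1.607 down [ 0.    -0.001 -1.   ] F [-3.5 -2.4  6.1] w 0.0116 q [-0.01  0.64 -0.52  1.46  0.33  1.13 -2.19]
```

Call:
jog_arm([
  {"translation": [0, 0, 0], "twist": 0},
  {"translation": [0, 0, 0], "twist": 0},
  {"translation": [0, 0, 0], "twist": 0},
  {"translation": [0, 0, 0], "twist": 0},
  {"translation": [0, 0, 20], "twist": 0},
  {"translation": [0, 0, 40], "twist": 0},
  {"translation": [0, 0, 50], "twist": 0},
  {"translation": [-20, -10, 40], "twist": 0},
  {"translation": [-40, 0, 20], "twist": 0},
  {"translation": [-30, 0, 0], "twist": 0},
  {"translation": [0, 0, 0], "twist": 0},
  {"translation": [0, 0, 0], "twist": 0},
  {"translation": [0, 0, 0], "twist": 0},
], grip=0.6)

```text
time: 59.4
ee_pos: [0.5572, 0.1938, 0.2201]
eef_rot: [0.49, -0.51, 0.51, -0.49]
ft_force: [0.2, -0.6, -1.2]
width: 0.0349
```

```bash
python3 - <<'E'
from h import *
st(); c=camera("wrist"); cv2.imwrite("pics/w39.png",c["img"][:,:,::-1])
c=camera("top"); crop(c["img"],160,95,430,300,2.9,"pics/t39.png")
E
```

```text
t 59.40 tcp [557.2 193.8 220.1] yaw(jaw) -1.611 down [-0. -0. -1.] F [ 0.2 -0.6 -1.2] w 0.0349 q [ 0.07  0.31 -0.6   1.54  0.18  1.35 -2.15]
```

View pics/w39.png

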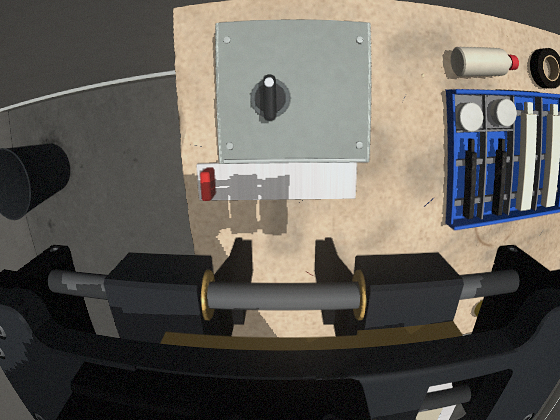

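View pics/t39.png

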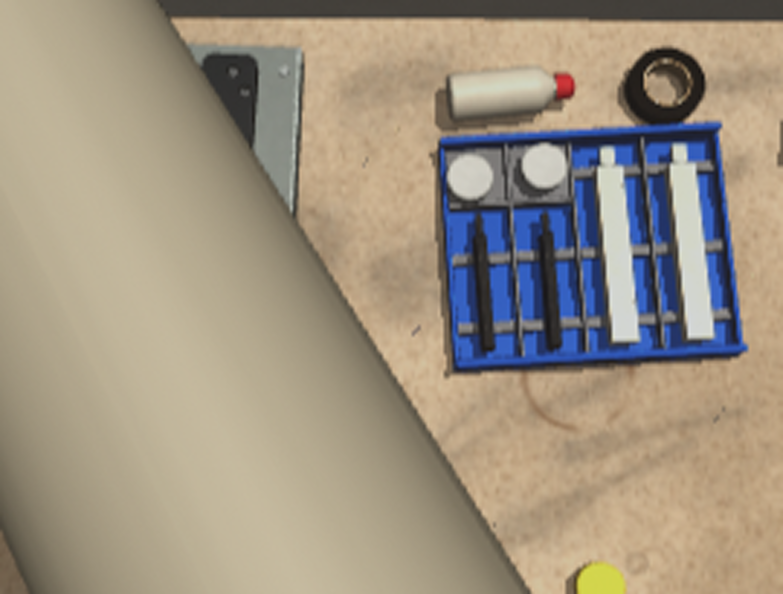

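```bash
python3 - <<'E'
from h import *
c=camera("top"); crop(c["img"],305,130,365,180,12,"pics/t40.png")
g=c["img"].astype(int); 
m=((g.min(2)>185)).astype(np.uint8)[135:172,310:362]
n,l,s,ce=cv2.connectedComponentsWithStats(m)
T=np.array([.58202,-.20403,.0579])
for i in range(1,n):
    if s[i,4]>60:
        u,v=ce[i]+[310,135]; p=pt(c,u,v,.030); d=p[:2]-T[:2]; a=T[2]
        print(s[i],(u,v),p.round(4),"tote",(np.cos(a)*d[0]+np.sin(a)*d[1]).round(4),(-np.sin(a)*d[0]+np.cos(a)*d[1]).round(4))
E
```

```text
[ 31  10  14  14 151] (np.float64(347.4039735099338), np.float64(151.6158940397351)) [ 0.6363 -0.093   0.03  ] tote 0.0606 0.1077
[  5  14  14  14 152] (np.float64(321.57236842105266), np.float64(155.30263157894737)) [ 0.6273 -0.036   0.03  ] tote 0.0549 0.1652
```

View pics/t40.png

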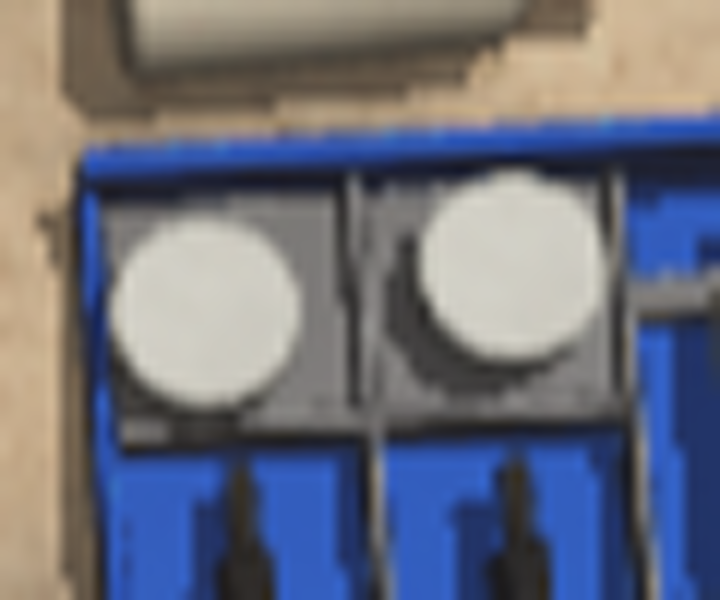

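Call:
jog_arm([
  {"translation": [6, -40, -10], "twist": 0.02},
  {"translation": [6, -40, -10], "twist": 0.02},
  {"translation": [6, -40, -10], "twist": 0.02},
  {"translation": [6, -40, -20], "twist": 0.02},
  {"translation": [6, -40, -20], "twist": 0.02},
  {"translation": [10, -35, -20], "twist": 0},
  {"translation": [10, 0, -20], "twist": 0},
  {"translation": [0, 0, 0], "twist": 0},
  {"translation": [0, 0, 0], "twist": 0},
], grip=0.45)

```text
time: 60.45
ee_pos: [0.6065, -0.0397, 0.1102]
eef_rot: [-0.515, 0.485, -0.484, 0.515]
ft_force: [0.5, -0.2, 0.3]
width: 0.0479
```

```bash
python3 - <<'E'
from h import *
st(); c=camera("wrist"); crop(c["img"],190,130,390,290,4,"pics/w41c.png")
E
```

```text
t 60.45 tcp [606.5 -39.7 110.2] yaw(jaw) -1.509 down [-0.001  0.001 -1.   ] F [ 0.5 -0.2  0.3] w 0.0479 q [ 0.37  0.42 -0.47  1.62  0.21  1.15 -1.67]
```

View pics/w41c.png

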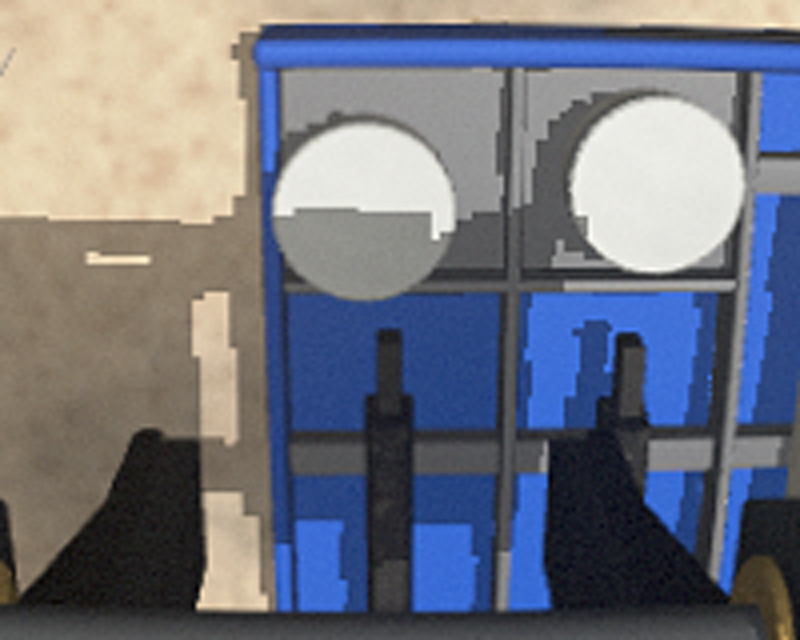

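```bash
python3 - <<'E'
from h import *
c=camera("wrist")
q=lambda u,v,z:(pt(c,u/4+190-.3,v/4+130-.3,z,True)*1e3).round(1)
A=q(364,210,.03);B=q(657,184,.03);print("A",A,"B",B)
print("corners z18: front-left",q(283,287,.018),"front div",q(515,286,.018),"front right",q(738,285,.018))
print("floor z12 back corners",q(283,72,.018),q(510,70,.018),q(748,72,.018))
E
```

```text
A [629.1 -35.9  30. ] B [638.1 -92.6  30. ]
corners z18: front-left [608.8 -20.2  18. ] front div [612.  -68.1  18. ] front right [ 615.2 -115.8   18. ]
floor z12 back corners [653.3 -18.2  18. ] [656.6 -63.1  18. ] [ 660.3 -112.    18. ]
```

Call:
jog_arm([
  {"translation": [12, 2, -20], "twist": 0},
  {"translation": [11, 1.5, -20], "twist": 0},
  {"translation": [0, 0, 0], "twist": 0},
  {"translation": [0, 0, 0], "twist": 0},
], grip=0.52)

```text
time: 60.95
ee_pos: [0.6296, -0.0365, 0.0714]
eef_rot: [-0.515, 0.484, -0.484, 0.515]
ft_force: [0.6, -0.5, 0.1]
width: 0.0421
```

```bash
python3 - <<'E'
from h import *
st(); c=camera("wrist"); crop(c["img"],190,130,390,290,4,"pics/w42c.png")
E
```

```text
t 60.95 tcp [629.6 -36.5  71.4] yaw(jaw) -1.509 down [ 0.  0. -1.] F [ 0.6 -0.5  0.1] w 0.0421 q [ 0.34  0.51 -0.46  1.59  0.24  1.1  -1.69]
```

View pics/w42c.png

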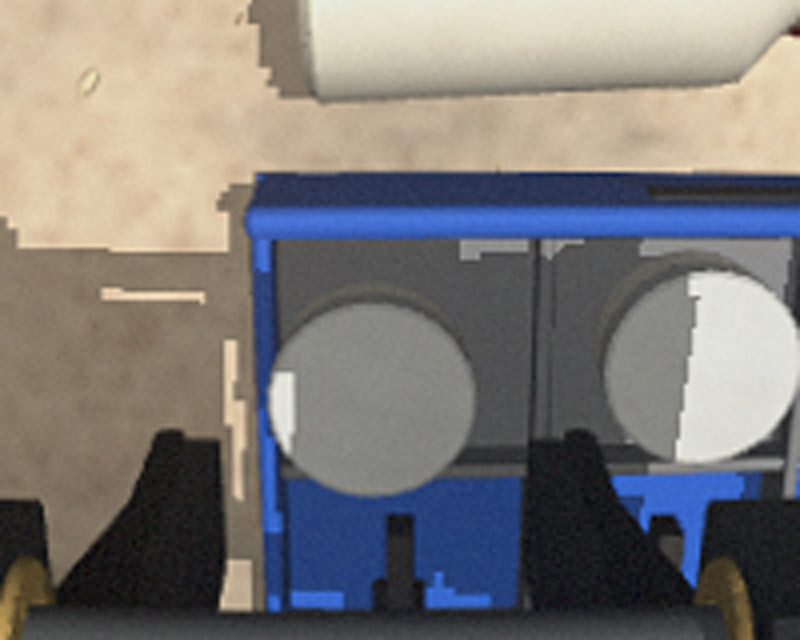

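Call:
jog_arm([
  {"translation": [0, 0, -25], "twist": 0},
  {"translation": [0, 0, -15], "twist": 0},
  {"translation": [0, 0, -8], "twist": 0},
  {"translation": [0, 0, 0], "twist": 0},
  {"translation": [0, 0, 0], "twist": 0},
])

```text
time: 61.5
ee_pos: [0.6299, -0.0372, 0.0231]
eef_rot: [-0.515, 0.484, -0.485, 0.515]
ft_force: [0.0, 0.1, -0.2]
width: 0.0419
```

```bash
python3 - <<'E'
from h import *
st(); c=camera("wrist"); crop(c["img"],190,130,390,290,4,"pics/w43c.png")
E
```

```text
t 61.50 tcp [629.9 -37.2  23.1] yaw(jaw) -1.510 down [ 0.001 -0.    -1.   ] F [ 0.   0.1 -0.2] w 0.0419 q [ 0.33  0.56 -0.44  1.62  0.27  1.02 -1.71]
```

View pics/w43c.png

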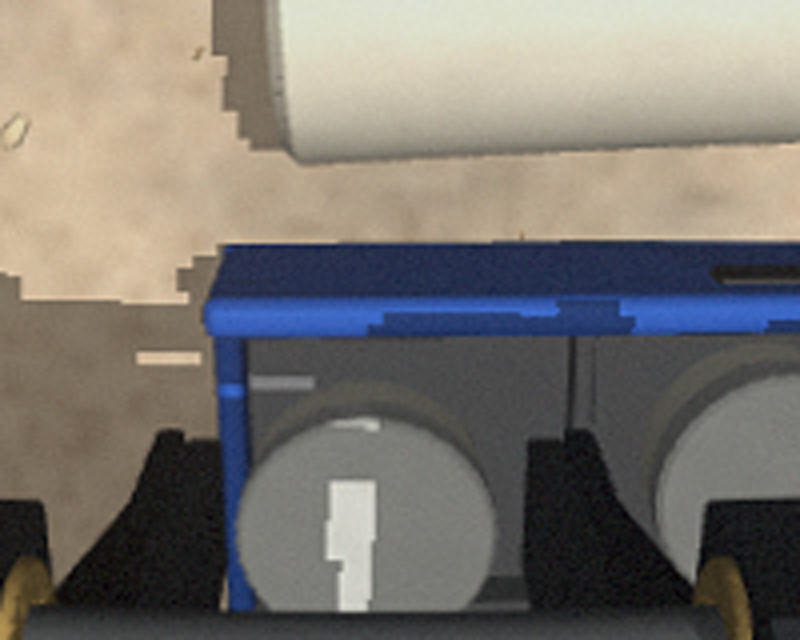

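Call:
jog_arm([
  {"translation": [-1, 0.5, -2], "twist": 0},
  {"translation": [0, 0, 0], "twist": 0},
  {"translation": [0, 0, 0], "twist": 0},
])

```text
time: 61.85
ee_pos: [0.6287, -0.0367, 0.0206]
eef_rot: [-0.515, 0.484, -0.485, 0.515]
ft_force: [-0.0, -0.3, -0.1]
width: 0.042
```

Call:
jog_arm([
  {"translation": [0, 0, 0], "twist": 0},
  {"translation": [0, 0, 0], "twist": 0},
  {"translation": [0, 0, 0], "twist": 0},
  {"translation": [0, 0, 0], "twist": 0},
], grip=1, grip_force=20)

```text
time: 62.25
ee_pos: [0.6287, -0.0368, 0.0205]
eef_rot: [-0.515, 0.485, -0.485, 0.515]
ft_force: [-0.2, -0.1, 1.1]
width: 0.0345
```

Call:
jog_arm([
  {"translation": [0, 0, 4], "twist": 0},
  {"translation": [0, 0, 8], "twist": 0},
  {"translation": [0, 0, 8], "twist": 0},
  {"translation": [3, -1, 0], "twist": 0},
  {"translation": [3, -1, 0], "twist": 0},
  {"translation": [0, 0, 0], "twist": 0},
  {"translation": [0, 0, 0], "twist": 0},
])

```text
time: 62.95
ee_pos: [0.6344, -0.0388, 0.04]
eef_rot: [0.515, -0.485, 0.484, -0.515]
ft_force: [-0.6, 0.6, -0.3]
width: 0.0349
```

```bash
python3 - <<'E'
from h import *
st(); c=camera("wrist"); crop(c["img"],190,130,390,290,4,"pics/w44c.png")
E
```

```text
t 62.95 tcp [634.4 -38.8  40. ] yaw(jaw) -1.510 down [-0.001  0.    -1.   ] F [-0.6  0.6 -0.3] w 0.0349 q [ 0.33  0.55 -0.45  1.6   0.26  1.05 -1.7 ]
```

View pics/w44c.png

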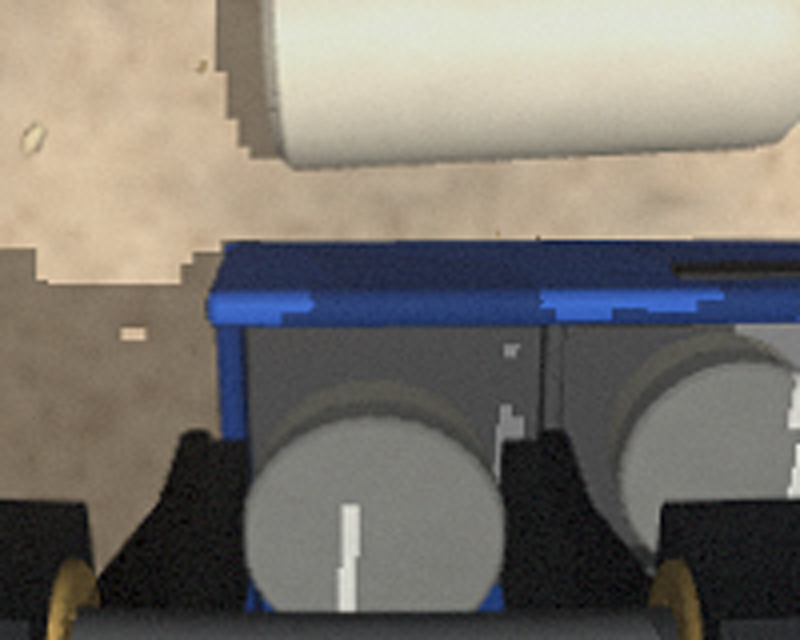

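Call:
jog_arm([
  {"translation": [0.5, -1.5, -8], "twist": 0},
  {"translation": [0, 0, -7], "twist": 0},
  {"translation": [0, 0, -4], "twist": 0},
  {"translation": [0, 0, 0], "twist": 0},
  {"translation": [0, 0, 0], "twist": 0},
])

```text
time: 63.5
ee_pos: [0.6349, -0.0402, 0.021]
eef_rot: [0.515, -0.485, 0.484, -0.515]
ft_force: [1.0, 0.4, -0.8]
width: 0.0346
```

Call:
jog_arm([
  {"translation": [0, 0, 0], "twist": 0},
  {"translation": [0, 0, 0], "twist": 0},
  {"translation": [0, 0, 0], "twist": 0},
  {"translation": [0, 0, 10], "twist": 0},
  {"translation": [0, 0, 30], "twist": 0},
  {"translation": [0, 0, 40], "twist": 0},
  {"translation": [-25, 0, 10], "twist": 0},
  {"translation": [0, 0, 0], "twist": 0},
  {"translation": [0, 0, 0], "twist": 0},
], grip=0.55)

```text
time: 64.4
ee_pos: [0.6102, -0.0405, 0.1121]
eef_rot: [-0.515, 0.484, -0.485, 0.515]
ft_force: [-0.1, -0.1, -0.6]
width: 0.0388
```

```bash
python3 - <<'E'
from h import *
st(); c=camera("wrist"); crop(c["img"],190,130,390,290,4,"pics/w45c.png")
E
```

```text
t 64.40 tcp [610.2 -40.5 112.1] yaw(jaw) -1.510 down [ 0.001 -0.001 -1.   ] F [-0.1 -0.1 -0.6] w 0.0388 q [ 0.37  0.43 -0.47  1.61  0.21  1.15 -1.67]
```

View pics/w45c.png

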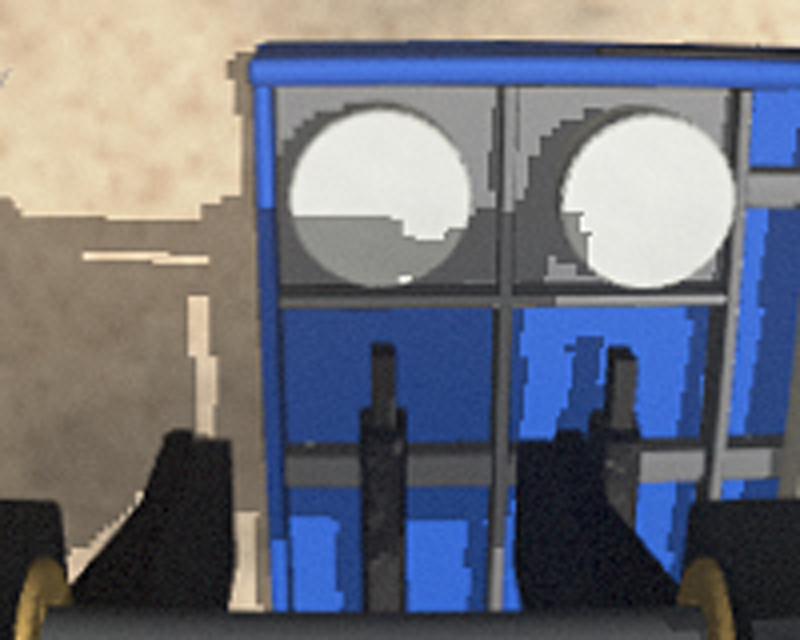

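Call:
jog_arm([
  {"translation": [-40, 30, 40], "twist": 0},
  {"translation": [-30, 40, 40], "twist": 0},
  {"translation": [-20, 45, 30], "twist": 0},
  {"translation": [-10, 45, 0], "twist": 0},
  {"translation": [0, 0, 0], "twist": 0},
  {"translation": [0, 0, 0], "twist": 0},
  {"translation": [0, 0, 0], "twist": 0},
  {"translation": [0, 0, 0], "twist": 0},
])

```text
time: 65.25
ee_pos: [0.5284, 0.0971, 0.1992]
eef_rot: [0.515, -0.485, 0.485, -0.514]
ft_force: [-0.3, 0.3, 0.4]
width: 0.039
```

```bash
python3 - <<'E'
from h import *
st(); c=camera("top"); crop(c["img"],160,95,430,300,2.9,"pics/t46.png")
c=camera("wrist"); cv2.imwrite("pics/w46.png",c["img"][:,:,::-1])
E
```

```text
t 65.25 tcp [528.4  97.1 199.2] yaw(jaw) -1.512 down [-0.001 -0.    -1.   ] F [-0.3  0.3  0.4] w 0.0390 q [ 0.26  0.2  -0.59  1.7   0.12  1.27 -1.87]
```

View pics/t46.png

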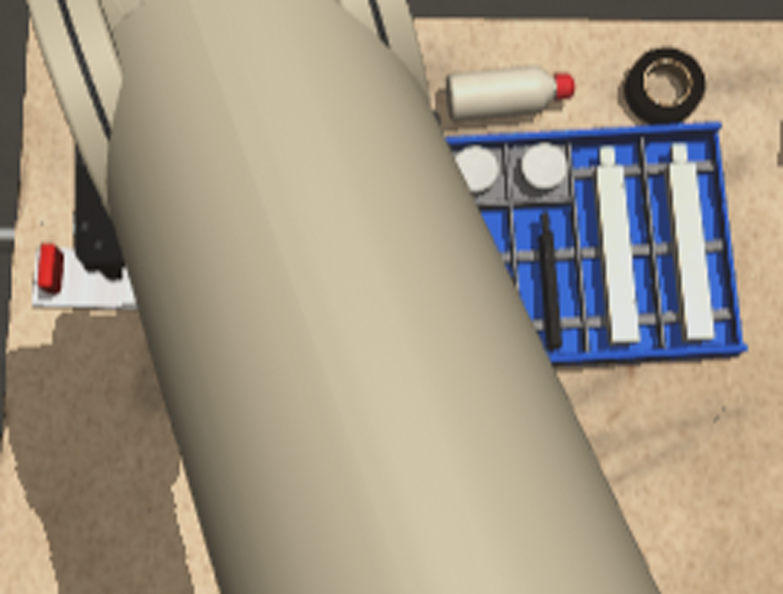

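View pics/w46.png

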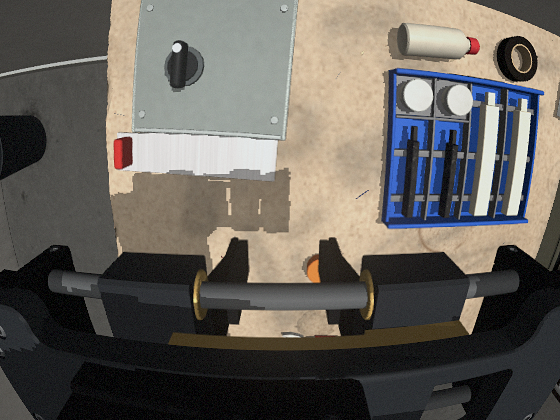

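All in place: four keys and two tins in the tote, tray home, knob locked, bystanders untouched.

```bash
python3 -c "
from bench import *
print(close_job())"
```

```text
the job is handed in; nothing more can be done
None
```

I finished the job and handed it in at about 65 s of the 208 s limit; the hand-in gave no verdict. I loosened the knob to about 1.3 rad and pulled the tray 80 mm to its stop. Both white keys are in the long compartments, both black keys in the short ones and both grey-lid tins in the small ones. Then I pushed the tray home and turned the knob back to lock it.

- **Knocked tin:** After I placed it, the tin in small_2 had shifted about 8 mm and looked tilted on the divider. I gripped it again and set it back; the last close view shows it flat and near the middle.
- **Tote:** The final pictures show every piece flat in its own compartment. I measured the small_1 tin at about 2–3 mm off the middle and both black keys at under 2 mm lengthwise. I judged the white keys by eye.
- **Rack:** The tray handle came back to within 1 mm of its closed position. The gripper ended within about 0.01 rad of the locked direction, and the picture shows the knob bar back along the rack.
- **Bystanders:** The tape and bottle look unmoved, and I did not touch the orange and yellow look-alikes.
- **Disagreement:** The top and wrist cameras differ by about 2 mm in x, within the stated calibration.

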